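# Reload the sample row in reverse into the loading rack

## Task

The analyser reads its metal loading rack from the other end: move the four containers from the white inserts of the grey storage tray into the four round recesses of the loading rack in reverse order, so that the one that stood leftmost in the tray (seen from the robot) is rightmost in the rack, and so on. Stand each upright in the middle of its recess, flat on the recess floor, and let none of them fall over on the way.

Things in the scene. Friction and masses are not known exactly. Their poses are not given: they have to be found in the camera images.
- dropper: Slim brown dropper bottle with a black rubber teat: body 33 mm in diameter up to 70 mm above its foot, neck 23 mm in diameter to 77 mm, teat 13 mm in diameter to 102 mm; 0.07 kg. Origin: centre of its underside; z up. Grip the body near its shoulder, 45 to 70 mm up.
- can: White test-strip canister: body 40 mm in diameter, cap 45 mm in diameter from 85 to 105 mm above its foot; 0.05 kg. Origin: centre of its underside; z up. Can be gripped by the cap.
- cup: Squat specimen cup with a wide yellow lid: foot 52 mm in diameter, lid 57 mm in diameter from 48 to 61 mm above its foot; 0.06 kg. Origin: centre of its underside; z up. Can be gripped by the lid.
- jar: Small amber jar with a black cap, the lowest of the four: 42 mm in diameter, 48 mm high; 0.09 kg. Origin: centre of its underside; z up.
- storage_tray: Fixed grey tray, 80 x 312 mm, on two low feet, with a low rail (top 58 mm above the worktop) at each end and four white inserts in a row on it, centred at x = 0 and y = +111, +37, -37, -111 mm. It stands on the robot's left or right. Origin: under its centre, on the worktop; y runs along the row to the robot's left, x across it, away from the robot (turned at most 0.15 rad).
- loading_rack: Fixed metal plate, 80 x 312 mm, on two low feet, its top 52 mm above the worktop, with a row of four round recesses (dark floor) 68 mm in diameter, 4 mm deep, floor 48 mm above the worktop, centred at x = 0 and y = +111, +37, -37, -111 mm. Origin: under its centre, on the worktop; y runs along the row to the robot's left, x across it, away from the robot (turned at most 0.15 rad).
- dropper_insert: White square insert, 70 x 70 mm, fixed in the storage tray, on which the dropper stands at the start; all four inserts look alike. Origin: centre of its underside, 48 mm above the worktop; its standing floor is 4 mm higher (52 mm above the worktop), inside a low round lip 3 mm high of inner radius 31 mm. It stays put, so it marks the dropper's starting place in the row.
- can_insert: White square insert, 70 x 70 mm, fixed in the storage tray, on which the can stands at the start; all four inserts look alike. Origin: centre of its underside, 48 mm above the worktop; its standing floor is 4 mm higher (52 mm above the worktop), inside a low round lip 3 mm high of inner radius 31 mm. It stays put, so it marks the can's starting place in the row.
- cup_insert: White square insert, 70 x 70 mm, fixed in the storage tray, on which the cup stands at the start; all four inserts look alike. Origin: centre of its underside, 48 mm above the worktop; its standing floor is 4 mm higher (52 mm above the worktop), inside a low round lip 3 mm high of inner radius 31 mm. It stays put, so it marks the cup's starting place in the row.
- jar_insert: White square insert, 70 x 70 mm, fixed in the storage tray, on which the jar stands at the start; all four inserts look alike. Origin: centre of its underside, 48 mm above the worktop; its standing floor is 4 mm higher (52 mm above the worktop), inside a low round lip 3 mm high of inner radius 31 mm. It stays put, so it marks the jar's starting place in the row.
Things that resemble listed ones, but are neither listed nor needed, are in the scene too. Several things have the shape of the cup; the one meant has the colours described above.

How it is judged:
By the outcome, as a careful person would: the job done as asked, in the order asked, and still so for the second after the job is handed in, with the robot touching nothing.
It also fails if it takes over 109 s, if anything falls off the work surface, if the arm or the gripper's body presses on something with over 40 N, if the wrist force passes 120 N, or if a joint passes its speed limit or range.

## Robot

A 7-joint arm with a two-finger parallel gripper is mounted at the origin on a cart in front of the work surface, level with it; the furniture and walls round the work are solid. World frame = base frame: x ahead of the robot, y to its left, z up, the work surface at z = 0. Lengths are in m, angles in rad, forces in N, time in s.
With the tool pointing down it reaches from about 0.4 to 0.85 m from the base axis. Payload 4.5 kg.
Tool frame: the origin (TCP) lies midway between the tips of the shut fingers; the grasp point (between the pads) lies 19 mm behind it; z points along the fingers, y is the line along which they close (so a half turn about z gives the same grasp; the last joint's range is limited). The gripper opens to 88 mm and grips with 3 to 60 N. Pads are 18 mm wide; open, the fingers measure 123 mm over their backs; the gripper's body (75 mm by 187 mm) begins 45 mm behind the grasp point.
Start: joints at [-1.238, 0.689, -0.195, 1.565, 0.157, 0.902, -0.215], TCP at [0.184, 0.597, 0.209] pointing down, gripper open.
Joint ranges: [-3.01, 3.01], [-0.46, 2.08], [-1.47, 1.51], [0.13, 2.56], [-1, 4.14], [0.04, 2.09], [-2.66, 2.66]. Speed limits (rad/s): [2.57, 2.57, 3.14, 3.14, 3.14, 3.14, 3.14].

## Interface

Orientations are given as a rotation vector (axis times angle).
In Python, from cell import sensors, cams, finish_job gives the robot as it stands.
- The arm moves only by the tool jog_arm, never from a script. Its argument "commands" is a list of rows, each a list of 7 numbers: the turn, a rotation vector about the tool's x, y, z in degrees, then the shift along the tool's x, y, z in m, then the opening, from 0 (shut) to 1 (fully open). A call has 1 to 20 rows; each row shifts and turns the commanded pose from where the row before left it, along the tool's axes as they then stand; what a row does not reach is not made up. A row lasts 1/12 s, in which the tool goes at most 41.7 mm and 7.16 degrees, less where a joint would pass 70% of its speed; a pose out of reach is approached as far as the arm can. A call with a gripper value outside its range is refused whole. The fingers move at their own pace and stop on an object; the grip force is fixed at half the most. Time passes only in rows, so rows that do not move let the fingers close. It gives the time, the measured TCP pose, the force, the opening and the grip force at its end, in the units of the state.
- sensors.get_obs(): the state, without advancing time (a new reading comes with each control period).
- cams.read_camera(name): name is "side" or "top"; returns a dict with "image" (480x640x3 uint8, red, green, blue), "z_map" (480x640 float32, m along the optical axis (not along the pixel's ray), 0 where there is no reading), "fx", "fy", "cx", "cy" (pixels), "k1" (the pictures are not rectified: a ray, as slopes to the right and down, at radius r is drawn at 1 + k1 r^2 times it, then the intrinsics apply), "R" (3x3) and "t" (3): a world point X has camera coordinates R X + t. Camera axes: x right, y down, z forward; pixel columns grow to the right and rows downward; lengths in m; the calibration is good to about 2 mm. A picture is of the moment at which its call begins.
- finish_job(): hands the job in; it is judged then, once.
The state is a dict: "t": time; "q": joint angles; "qd": joint speeds; "effort": joint torques, N m; "tool_pos": TCP position; "tcp_rot": TCP orientation; "wrist_force": force on the tool from outside, world axes, zero at the start; "torque": the same for the moment, N m; "grip_width": finger opening in m; "grasp_force": force on a finger pad.
Only numpy, scipy, OpenCV 4.12 (cv2) and the standard library are available. Lean on these libraries where they do the work, as an engineer would, in place of code of your own. Each camera call takes 0.05 s, during which the arm holds its last target. There are 200 camera calls.

## Working session

There is one attempt and no reset: what is moved stays moved. The work goes in short steps, Python scripts to look and compute and a tool call to move; the robot and the scene stay as the last step left them, time stands still between calls to the robot, and variables do not carry over. Pictures are saved under pics/ and viewed, at most 14 in all, crops included, and the job is handed in when it is done.

Besides the shell and the picture viewer there is one more tool, called as name(argument=value, ...) on one line, values as JSON. jog_arm: Moves the arm, as the interface text tells. Its arguments: {"type":"object","properties":{"commands":{"type":"array"}},"required":["commands"]}

```bash
mkdir -p pics; ls; cat > h.py <<'E'
import numpy as np, cv2
from scipy.spatial.transform import Rotation as Rn
from cell import sensors, cams, finish_job
def grab(n):
    d=cams.read_camera(n); np.savez(f'pics/{n}.npz',**d); cv2.imwrite(f'pics/{n}_raw.png',d['image'][...,::-1]); return d
def load(n): return dict(np.load(f'pics/{n}.npz'))
def ray(d,u,v):
    a=(u-d['cx'])/d['fx']; b=(v-d['cy'])/d['fy']; rd=np.hypot(a,b); r=rd
    for _ in range(20): r=rd/(1+d['k1']*r*r)
    s=r/rd if rd>0 else 1
    return np.array([a*s,b*s,1.])
def onz(d,u,v,z):
    R=d['R'];c=-R.T@d['t'];w=R.T@ray(d,u,v); return c+w*(z-c[2])/w[2]
def pt(d,u,v):
    z=float(d['z_map'][int(round(v)),int(round(u))]); return d['R'].T@(ray(d,u,v)*z-d['t'])
E
python3 - <<'E'
from h import *
for n in('side','top'):
    d=grab(n); print(n,-d['R'].T@d['t'],d['R'][2],d['fx'],d['k1'])
print(sensors.get_obs())
E
```

```text
pics
side [-0.29676238 -1.07508685  0.76996648] [ 0.51844153  0.71469971 -0.46949195] 595.9584855030307 0.06554810325970871
top [0.22699622 0.00996078 1.62763261] [ 0.15537308 -0.02053506 -0.9876424 ] 598.2316707506535 0.041290321736580655
{'t': 0.1, 'q': array([-1.2382086 ,  0.68991666, -0.19451233,  1.56623363,  0.15727334,
        0.90249627, -0.21511012]), 'qd': array([ 0.00064308, -0.00389041, -0.00085818, -0.00415167, -0.00177464,
       -0.00034611, -0.00085157]), 'effort': array([-4.15404502e-03, -5.28494668e+01, -1.27195459e+00, -1.53835773e+01,
       -5.26345486e-02,  1.97491936e-03,  2.86893862e-05]), 'tool_pos': array([0.18383635, 0.596705  , 0.20808145]), 'tcp_rot': array([-4.67502422e-01, -3.10646532e+00,  2.60794267e-03]), 'wrist_force': array([-0.02032914,  0.48281126,  0.62505084]), 'torque': array([-0.09389419, -0.02023427, -0.01686747]), 'grasp_force': 0.0, 'grip_width': 0.08807630826500742}
```

View pics/top_raw.png

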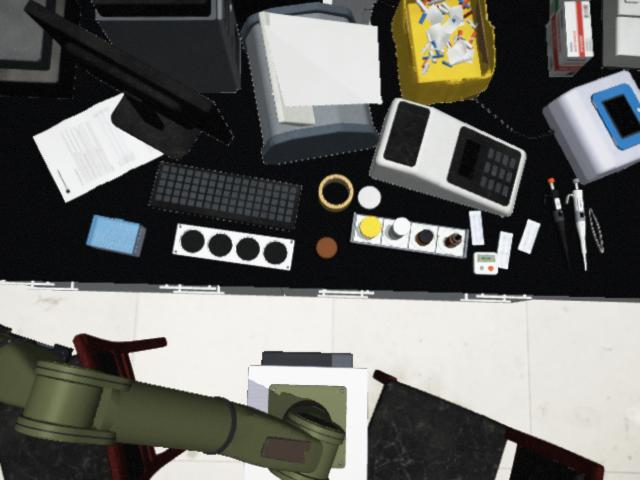

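View pics/side_raw.png

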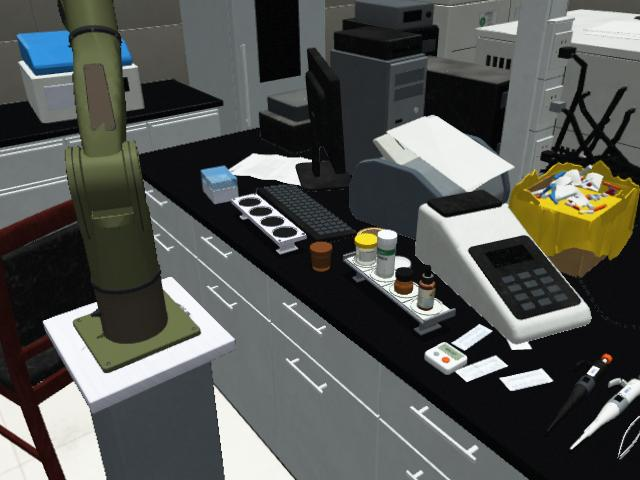

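The tray, on the robot's right, holds from left to right: cup (370,228), can (400,229), jar (424,238) and dropper (452,239). The rack is on the left, with recesses at (192,240), (220,244), (247,249) and (275,253) in the top view. The candidates for the cup are the yellow lid (370,228), the brown cup (326,247) and the white-lidded one (369,197). Only the yellow one fits the description and stands on an insert. I'll confirm that in an enlarged crop.

```bash
python3 - <<'E'
from h import *
t=load('top')['image'][...,::-1]; s=load('side')['image'][...,::-1]
A=cv2.resize(t[205:265,340:480],(790,339),interpolation=cv2.INTER_CUBIC)
B=cv2.resize(t[220:275,165:305],(660,259),interpolation=cv2.INTER_CUBIC)
I=np.zeros((600,790,3),np.uint8); I[:339]=A; I[341:600,:660]=B
cv2.imwrite('pics/topcrop.png',I)
C=cv2.resize(s[220:340,300:460],(800,600),interpolation=cv2.INTER_CUBIC)
cv2.imwrite('pics/sidecrop.png',C)
E
```

```text
(no output)
```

View pics/topcrop.png

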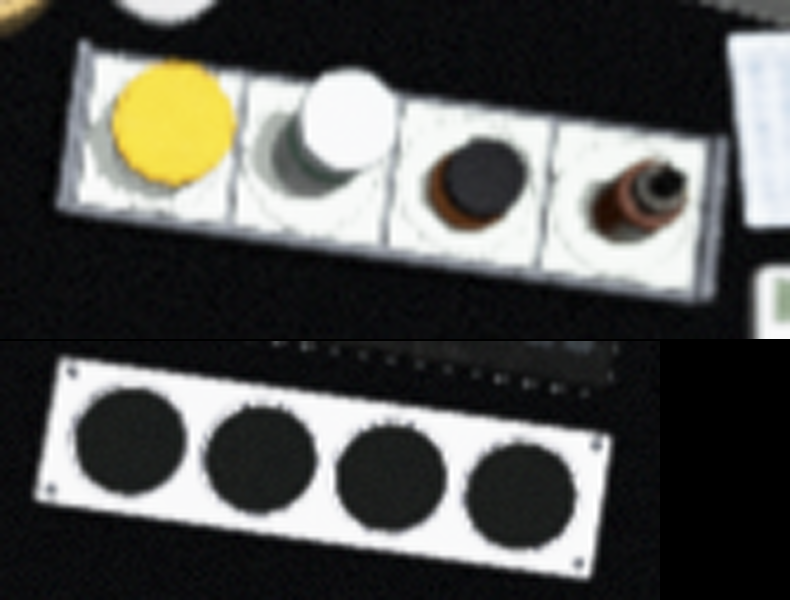

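View pics/sidecrop.png

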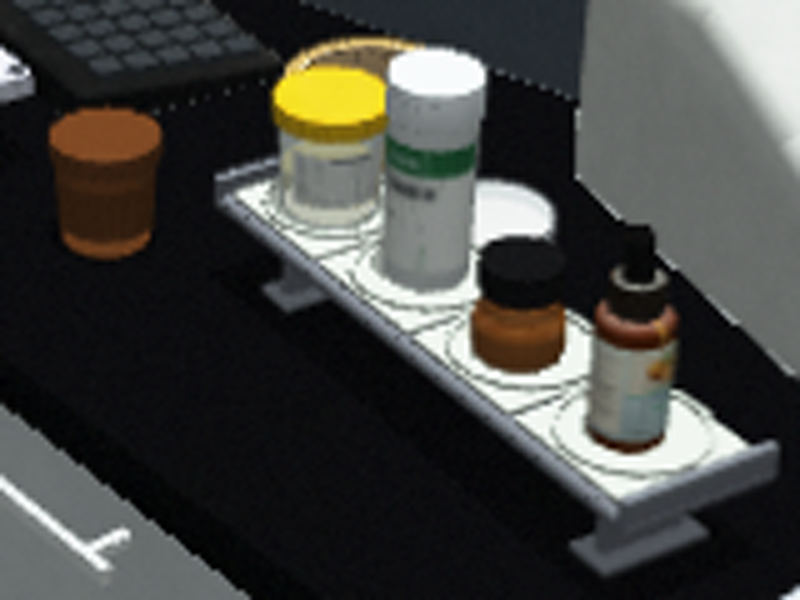

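The crops confirm it: the yellow-lidded cup is at crop (174,122), then the can (348,120), jar (484,180) and dropper (663,185). The brown and white-lidded look-alikes are off the tray. Now I'll triangulate.

```bash
cat >> h.py <<'E'
def tri(d1,p1,d2,p2):
    A=[];b=[];
    C=[];W=[]
    for d,p in((d1,p1),(d2,p2)):
        w=d['R'].T@ray(d,*p); w/=np.linalg.norm(w); c=-d['R'].T@d['t']; M=np.eye(3)-np.outer(w,w); A.append(M); b.append(M@c)
    A=np.vstack(A); b=np.hstack(b); X,r,_,_=np.linalg.lstsq(A,b,rcond=None); return X,float(np.sqrt(r[0]))
E
python3 - <<'E'
from h import *
np.set_printoptions(precision=4,suppress=True)
T=load('top');S=load('side')
tp=lambda u,v:((u+.5)/5.643-.5+340,(v+.5)/5.643-.5+205)
rp=lambda u,v:((u+.5)/4.714-.5+165,(v-341+.5)/4.714-.5+220)
sp=lambda u,v:((u+.5)/5-.5+300,(v+.5)/5-.5+220)
for n,a,b,z in(('cup',(174,122),(331,100),.113),('can',(348,120),(436,72),.157),('jar',(484,180),(520,258),.1),('drop',(663,185),(638,232),.154)):
    X,r=tri(T,tp(*a),S,sp(*b)); print(n,X,r,'onz',onz(T,*tp(*a),z),'depth',pt(T,*tp(*a)),pt(S,*sp(*b)))
    print('  side onz',onz(S,*sp(*b),z))
print('tray corners z.058')
for c in((85,42),(722,136),(710,298),(62,211)): print(onz(T,*tp(*c),.058))
print('rack recess')
P=np.array([onz(T,*rp(*c),.052) for c in((130,441),(261,460),(391,477),(520,495))]); print(P)
for c in((62,357),(610,436),(590,578),(36,501)): print(onz(T,*rp(*c),.052))
print('depth plate',[pt(T,*rp(*c))[2] for c in((130,441),(261,460),(391,477),(520,495),(196,450))], 'side', [pt(S,*c)[2] for c in ((247,204),(260,215),(273,225),(290,233))])
# height map behind both
for D in(T,S):
  v,u=np.mgrid[0:480:2,0:640:2]
  z=D['z_map'][::2,::2]; 
  X=np.array([D['R'].T@(ray(D,a,b)*q-D['t']) if q>0 else [9,9,9] for a,b,q in zip(u.ravel(),v.ravel(),z.ravel())])
  np.save('pics/pc_%s.npy'%('T' if D is T else 'S'),X)
X=np.vstack([np.load('pics/pc_T.npy'),np.load('pics/pc_S.npy')])
print('max z per 5cm cell; rows x .40-.80, cols y .5..-.5')
for x in np.arange(.3,.85,.05):
    print('%.2f'%x,*['%4d'%(1000*max([0,*X[(abs(X[:,0]-x-.025)<.025)&(abs(X[:,1]-y+.025)<.025)&(X[:,2]<.6)][:,2]])) for y in np.arange(.5,-.5,-.05)])
E
```

```text
cup [ 0.512  -0.1499  0.1108] 0.00165843832390427 onz [ 0.5106 -0.1489  0.113 ] depth [ 0.51   -0.1486  0.1162] [ 0.5072 -0.1571  0.1157]
  side onz [ 0.5105 -0.1533  0.113 ]
can [ 0.5075 -0.223   0.1569] 0.0030250138989062463 onz [ 0.5057 -0.2217  0.157 ] depth [ 0.5061 -0.222   0.155 ] [ 0.5036 -0.2302  0.1617]
  side onz [ 0.5098 -0.2236  0.157 ]
jar [ 0.4924 -0.295   0.1013] 0.003889441986498972 onz [ 0.4904 -0.2935  0.1   ] depth [ 0.4911 -0.2944  0.0958] [ 0.4979 -0.2933  0.0991]
  side onz [ 0.4969 -0.2943  0.1   ]
drop [ 0.4849 -0.3659  0.15  ] 0.005212288818764718 onz [ 0.4813 -0.3624  0.154 ] depth [ 0.482  -0.3635  0.1496] [ 0.4858 -0.3698  0.1525]
  side onz [ 0.484  -0.3715  0.154 ]
tray corners z.058
[ 0.5582 -0.1118  0.058 ]
[ 0.5223 -0.4149  0.058 ]
[ 0.4446 -0.4084  0.058 ]
[ 0.4766 -0.1024  0.058 ]
rack recess
[[0.4677 0.3172 0.052 ]
 [0.4592 0.2436 0.052 ]
 [0.4517 0.1704 0.052 ]
 [0.4437 0.0976 0.052 ]]
[0.5144 0.3581 0.052 ]
[0.4789 0.0482 0.052 ]
[0.398  0.0566 0.052 ]
[0.4322 0.3673 0.052 ]
depth plate [np.float64(0.04955445521471798), np.float64(0.049011177254
[... 751 characters left out ...]
   32   35   34   22    6   10  118  148  160  102  103  111   63   11
0.55    6   36   32   34   35   33   36   38   32   24   52   49   56   24    5    7    6   13   96   86
0.60    7   30   32   34   32   32   25   30   30   24   52   49   50   23  160  165  145  131  114   99
0.65    9   25   27   26   25   25   18  182  169    6   49   50   11  179  181  176  154  133  120  104
0.70   18   20  327  382  383  385    7  184  245  225  200  199  176  177  180  176  156  135  124  106
0.75  326  382  384  383  384    6    6  240  262  249  226  195  174  178  178  182  162  140  127  110
0.80  383  385  382   17    8    6  120  256  260  243  222  200  180  161  177  176  162  136    7    6
```

```bash
cat >> h.py <<'E'
YAW=-0.11
tx=np.array([np.sin(-YAW),np.cos(YAW),0]); ty=np.array([np.cos(YAW),np.sin(YAW),0])
def go(p):
    "tool-axis shift from the present pose to p, and the tool axes' errors"
    o=sensors.get_obs(); R=Rn.from_rotvec(o['tcp_rot']).as_matrix(); 
    W=np.c_[tx,ty,[0,0,-1]]
    return 't %.1f'%o['t'],o['tool_pos'].round(4),'shift',(R.T@(np.array(p)-o['tool_pos'])).round(4),'turn deg',np.degrees(Rn.from_matrix(R.T@W).as_rotvec()).round(1),'w %.4f f %.1f'%(o['grip_width'],o['grasp_force'])
E
python3 - <<'E'
from h import *
X=np.vstack([np.load('pics/pc_T.npy'),np.load('pics/pc_S.npy')])
for y in np.arange(-.1,-.45,-.03):
    m=(abs(X[:,1]-y)<.015)&(X[:,0]>.54)&(X[:,0]<.8)
    print('%.2f'%y,[ '%.3f'%min([9,*X[m&(X[:,2]>h)][:,0]]) for h in(.08,.11,.13,.15)])
print(*go([.5,.25,.3]))
E
```

```text
-0.10 ['0.737', '0.737', '0.737', '0.738']
-0.13 ['0.743', '0.743', '0.743', '0.746']
-0.16 ['0.661', '0.662', '0.662', '0.664']
-0.19 ['0.654', '0.654', '0.654', '0.655']
-0.22 ['0.646', '0.647', '0.647', '0.648']
-0.25 ['0.637', '0.637', '0.640', '0.640']
-0.28 ['0.628', '0.630', '0.631', '0.637']
-0.31 ['0.621', '0.621', '0.628', '0.653']
-0.34 ['0.615', '0.617', '0.624', '0.789']
-0.37 ['0.606', '0.613', '0.651', '9.000']
-0.40 ['0.600', '0.613', '0.739', '9.000']
-0.43 ['0.593', '0.660', '9.000', '9.000']
t 0.1 [0.1838 0.5967 0.2081] shift [-0.4042 -0.2384 -0.0915] turn deg [-0.1  0.1 79.2] w 0.0881 f 0.0
```

jog_arm(commands=[[0, 0, 7.1, 0, 0, -0.01, 1], [0, 0, 7.1, 0, 0, -0.01, 1], [0, 0, 7.1, 0, 0, -0.01, 1], [0, 0, 7.1, 0, 0, -0.01, 1], [0, 0, 7.1, 0, 0, -0.01, 1], [0, 0, 7.1, 0, 0, -0.01, 1], [0, 0, 7.1, 0, 0, -0.01, 1], [0, 0, 7.1, 0, 0, -0.01, 1], [0, 0, 7.1, 0, 0, -0.01, 1], [0, 0, 7.1, 0, 0, -0.01, 1], [0, 0, 7.1, 0, 0, 0, 1], [0, 0, 0, 0, 0, 0, 1]])

```text
t: 1.1
tool_pos: [0.1839, 0.5974, 0.309]
tcp_rot: [2.323, 2.114, 0.001]
wrist_force: [-0.9, -0.5, 0.6]
grip_width: 0.0881
grasp_force: 0.0
```

```bash
python3 -c "
from h import *
print(*go([.5,.2,.3]))"
```

```text
t 1.1 [0.1839 0.5974 0.309 ] shift [-0.366   0.3521  0.0091] turn deg [ 0.  -0.   0.9] w 0.0881 f 0.0
```

jog_arm(commands=[[0, 0, 0.9, -0.028, 0.027, 0, 1], [0, 0, 0, -0.028, 0.027, 0, 1], [0, 0, 0, -0.028, 0.027, 0, 1], [0, 0, 0, -0.028, 0.027, 0, 1], [0, 0, 0, -0.028, 0.027, 0, 1], [0, 0, 0, -0.028, 0.027, 0, 1], [0, 0, 0, -0.028, 0.027, 0, 1], [0, 0, 0, -0.028, 0.027, 0, 1], [0, 0, 0, -0.028, 0.027, 0, 1], [0, 0, 0, -0.028, 0.027, 0, 1], [0, 0, 0, -0.028, 0.027, 0, 1], [0, 0, 0, -0.028, 0.027, 0, 1], [0, 0, 0, -0.028, 0.027, 0, 1], [0, 0, 0, 0, 0, 0, 1]])

```text
t: 2.27
tool_pos: [0.4993, 0.1889, 0.3087]
tcp_rot: [2.342, 2.084, -0.002]
wrist_force: [1.4, -0.7, 0.1]
grip_width: 0.088
grasp_force: 0.0
```

```bash
python3 -c "
from h import *
print(*go([.511,-.15,.2]))"
```

```text
t 2.3 [0.4993 0.1889 0.3087] shift [-0.3347  0.0506  0.1107] turn deg [ 0.2  0.3 -0.4] w 0.0880 f 0.0
```

jog_arm(commands=[[0, 0, 0, -0.0335, 0.005, 0.008, 1], [0, 0, 0, -0.0335, 0.005, 0.008, 1], [0, 0, 0, -0.0335, 0.005, 0.008, 1], [0, 0, 0, -0.0335, 0.005, 0.008, 1], [0, 0, 0, -0.0335, 0.005, 0.008, 1], [0, 0, 0, -0.0335, 0.005, 0.008, 1], [0, 0, 0, -0.0335, 0.005, 0.008, 1], [0, 0, 0, -0.0335, 0.005, 0.008, 1], [0, 0, 0, -0.0335, 0.005, 0.008, 1], [0, 0, 0, -0.0335, 0.005, 0.008, 1], [0, 0, 0, 0, 0, 0, 1], [0, 0, 0, 0, 0, 0, 1]])

```text
t: 3.27
tool_pos: [0.5075, -0.1421, 0.2279]
tcp_rot: [-2.338, -2.097, 0.003]
wrist_force: [0.6, -0.6, -0.0]
grip_width: 0.0884
grasp_force: 0.0
```

```bash
python3 -c "
from h import *
print(*go([.511,-.15,.0875]))
d=grab('side');d=grab('top')
cv2.imwrite('pics/v2.png',cv2.resize(d['image'][180:280,300:500,::-1],(800,400),interpolation=cv2.INTER_CUBIC))"
```

```text
t 3.3 [ 0.5075 -0.1421  0.2279] shift [-0.0074  0.0046  0.1404] turn deg [-0.1  0.   0.1] w 0.0884 f 0.0
```

View pics/side_raw.png

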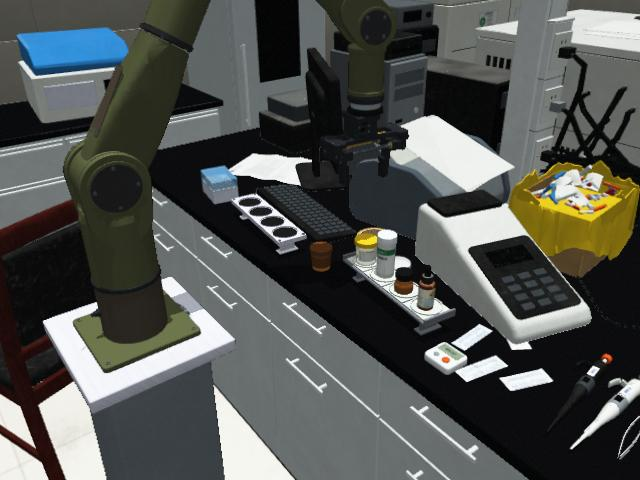

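The gripper at side-view (375,150) is directly above the cup (366,240), with its wide axis across the row. I'll descend and grip.

jog_arm(commands=[[0, 0, 0, -0.0037, 0.0023, 0.02, 1], [0, 0, 0, -0.0037, 0.0023, 0.03, 1], [0, 0, 0, 0, 0, 0.03, 1], [0, 0, 0, 0, 0, 0.025, 1], [0, 0, 0, 0, 0, 0.02, 1], [0, 0, 0, 0, 0, 0.01, 1], [0, 0, 0, 0, 0, 0.005, 1], [0, 0, 0, 0, 0, 0, 1], [0, 0, 0, 0, 0, 0, 0.5], [0, 0, 0, 0, 0, 0, 0.5], [0, 0, 0, 0, 0, 0, 0.5], [0, 0, 0, 0, 0, 0, 0.5], [0, 0, 0, 0, 0, 0, 0.5], [0, 0, 0, 0, 0, 0, 0.5], [0, 0, 0, 0, 0, 0, 0.5], [0, 0, 0, 0, 0, 0, 0.5]])

```text
t: 4.7
tool_pos: [0.5125, -0.1479, 0.0888]
tcp_rot: [-2.337, -2.1, -0.0]
wrist_force: [-0.2, 0.5, 0.8]
grip_width: 0.0441
grasp_force: 0.0
```

```bash
python3 -c "
from h import *
print(*go([.511,-.15,.24]))
"
```

```text
t 4.7 [ 0.5125 -0.1479  0.0888] shift [-0.0022 -0.0012 -0.1512] turn deg [ 0.  -0.   0.2] w 0.0441 f 0.0
```

The opening went to 44 mm with no force, so the grasp missed the lid. I'll look.

```bash
python3 -c "
from h import *
d=grab('side');e=grab('top')
a=cv2.resize(d['image'][180:300,300:460,::-1],(800,600),interpolation=cv2.INTER_CUBIC)
cv2.imwrite('pics/v3.png',a)"
```

```text
(no output)
```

View pics/v3.png

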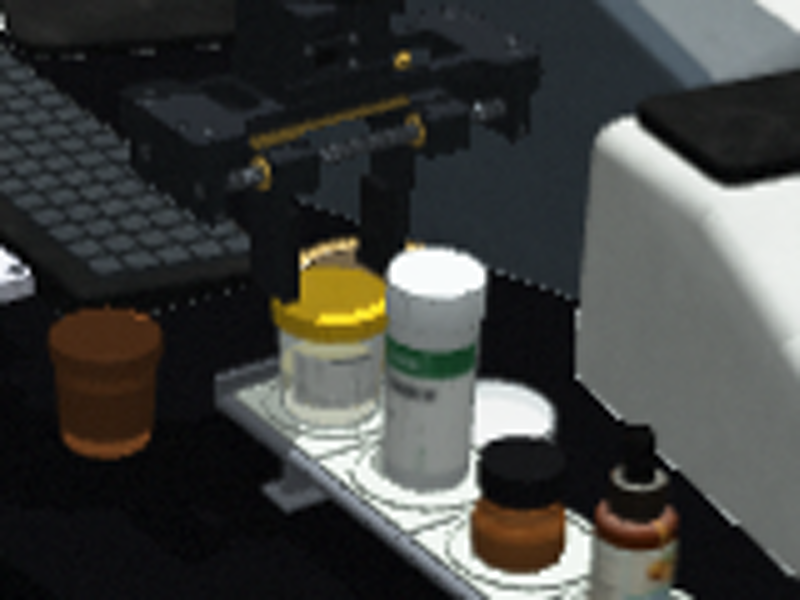

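```bash
cat >> h.py <<'E'
def proj(d,X):
    p=d['R']@np.array(X)+d['t']; a,b=p[:2]/p[2]; s=1+d['k1']*(a*a+b*b); return np.array([d['fx']*a*s+d['cx'],d['fy']*b*s+d['cy']])
E
python3 - <<'E'
from h import *
d=load('side');e=load('top'); o=sensors.get_obs(); p=o['tool_pos']
print(p,o['t'],o['grip_width'])
for off in(-.04,-.022,0,.022,.04):
    q=p+ty*off; s=proj(d,q); print(off,'side crop',(s-[300,180]+.5)*5-.5,'top',proj(e,q))
print('body',(proj(d,p+[0,0,.064])-[300,180])*5)
# depth at the finger pixels in side
for c in((285,290),(285,240),(270,220),(380,225),(395,240),(330,310),(180,120)):
    print(c,pt(d,300+c[0]/5,180+c[1]/5).round(3))
cv2.imwrite('pics/v4.png',cv2.resize(e['image'][170:270,300:460,::-1],(800,500),interpolation=cv2.INTER_CUBIC))
E
```

```text
[ 0.51242634 -0.14790028  0.08877102] 4.8 0.04410764264670855
-0.04 side crop [253.89878023 361.89525048] top [367.14130437 242.12852658]
-0.022 side crop [286.30737408 351.95393174] top [367.99770168 235.39181164]
0 side crop [325.43610022 339.95400299] top [369.04095288 227.19049694]
0.022 side crop [364.0474508  328.11572653] top [370.0804663  219.02429594]
0.04 side crop [395.26276532 318.54724541] top [370.92824419 212.36855331]
body [326.47059234 216.30719024]
(285, 290) [ 0.485 -0.152  0.125]
(285, 240) [ 0.482 -0.155  0.153]
(270, 220) [ 0.473 -0.155  0.166]
(380, 225) [ 0.535 -0.16   0.146]
(395, 240) [ 0.541 -0.164  0.138]
(330, 310) [ 0.498 -0.169  0.118]
(180, 120) [ 0.425 -0.15   0.227]
```

View pics/v4.png

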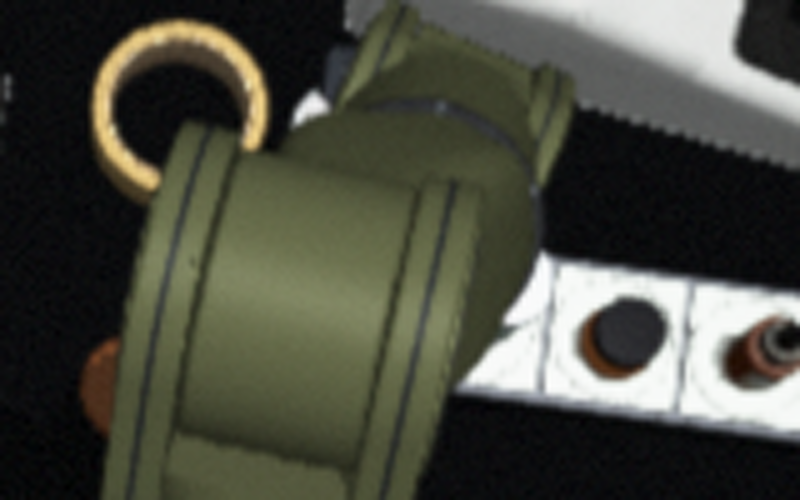

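The fingers closed above the lid (visible finger z is 0.125 or more), although the reported TCP z is 0.089. The tips therefore look higher than reported. I'll raise the tool and measure them in free air.

jog_arm(commands=[[0, 0, 0, 0, 0, -0.02, 0.5], [0, 0, 0, 0, 0, -0.03, 0.5], [0, 0, 0, 0, 0, -0.03, 0.5], [0, 0, 0, 0, 0, -0.02, 0.5], [0, 0, 0, 0, 0, 0, 0.5], [0, 0, 0, 0, 0, 0, 0.5]])

```text
t: 5.3
tool_pos: [0.513, -0.148, 0.1896]
tcp_rot: [2.335, 2.099, 0.002]
wrist_force: [0.1, 0.4, 0.7]
grip_width: 0.044
grasp_force: 0.0
```

```bash
python3 - <<'E'
from h import *
o=sensors.get_obs(); p=o['tool_pos']; print(p,o['grip_width'])
d=grab('side')
a=cv2.resize(d['image'][130:250,300:460,::-1],(800,600),interpolation=cv2.INTER_CUBIC)
a=cv2.convertScaleAbs(a,alpha=1.6,beta=30)
for off in(-.022,0,.022):
    s=(proj(d,p+ty*off)-[300,130]+.5)*5-.5; print(s); cv2.circle(a,tuple(int(x) for x in s),4,(0,0,255),-1)
cv2.imwrite('pics/v5.png',a)
E
```

```text
[ 0.51303474 -0.14799688  0.18961741] 0.04396964866373391
[290.99456424 406.58304644]
[331.4644236  395.52221211]
[371.38358774 384.60993871]
```

View pics/v5.png

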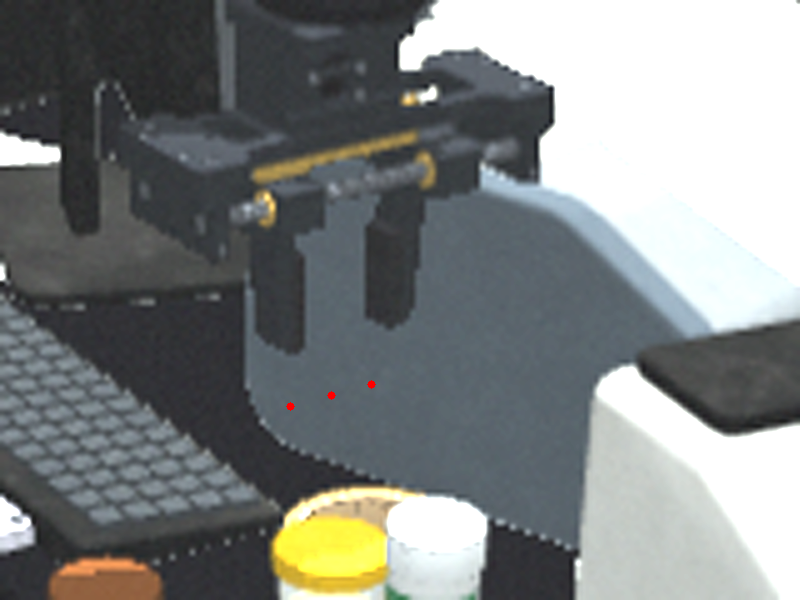

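The red dots mark the reported tip line (about y=395). The actual tips are at about (290,352) and (385,325), roughly 55 px higher. I'll quantify that.

```bash
python3 - <<'E'
from h import *
d=load('side'); p=np.array([0.513,-.148,.1896])
f=lambda u,v:((u+.5)/5-.5+300,(v+.5)/5-.5+130)
c=-d['R'].T@d['t']
# plane of the fingers' near side: tx.(X-p)=-.009
for uv in((290,352),(304,348),(385,325),(412,312)):
    w=d['R'].T@ray(d,*f(*uv)); X=c+w*((tx@p-.009-tx@c)/(tx@w)); print(uv,X.round(4),'along ty',round(float(ty@(X-p)),4),'dz',round(X[2]-p[2],4))
for uv in((280,330),(290,300),(300,330),(370,310),(385,300),(400,300)): print(uv,pt(d,*f(*uv)).round(3))
D=d['z_map'][130:250,300:460]
v,u=np.nonzero((D>0)); P=np.array([pt(d,300+a,130+b) for a,b in zip(u,v)])
m=(abs(P[:,0]-.51)<.07)&(abs(P[:,1]+.148)<.04)&(P[:,2]>.13)
for lo,hi in((.44,.5),(.515,.6)):
    q=P[m&(P[:,0]>lo)&(P[:,0]<hi)]; print(lo,np.sort(q[:,2])[:12].round(4), np.median(q[q[:,2]<.25],axis=0))
E
```

```text
(290, 352) [ 0.4831 -0.1538  0.2218] along ty -0.0291 dz 0.0322
(304, 348) [ 0.4905 -0.1546  0.2219] along ty -0.0217 dz 0.0323
(385, 325) [ 0.5339 -0.1594  0.2228] along ty 0.022 dz 0.0332
(412, 312) [ 0.5485 -0.161   0.2257] along ty 0.0367 dz 0.0361
(280, 330) [ 0.479 -0.152  0.233]
(290, 300) [ 0.483 -0.153  0.247]
(300, 330) [ 0.488 -0.155  0.231]
(370, 310) [ 0.534 -0.149  0.226]
(385, 300) [ 0.534 -0.159  0.235]
(400, 300) [ 0.54  -0.162  0.234]
0.44 [0.2195 0.2204 0.2208 0.2223 0.2224 0.2238 0.2245 0.2246 0.2251 0.2252
 0.2252 0.2252] [ 0.47920766 -0.15284019  0.23666728]
0.515 [0.2207 0.2214 0.2223 0.2224 0.2227 0.2228 0.223  0.223  0.2233 0.2235
 0.224  0.2246] [ 0.53717889 -0.15841519  0.2361787 ]
```

The actual finger tips stand about 30 mm above the reported TCP, and xy agrees. I'll take the offset as tip z = reported + 0.030. I'll reopen and descend to a reported z of 0.057.

jog_arm(commands=[[0, 0, 0, -0.002, -0.001, 0, 1], [0, 0, 0, 0, 0, 0, 1], [0, 0, 0, 0, 0, 0.01, 1], [0, 0, 0, 0, 0, 0.02, 1], [0, 0, 0, 0, 0, 0.02, 1], [0, 0, 0, 0, 0, 0.03, 1], [0, 0, 0, 0, 0, 0.02, 1], [0, 0, 0, 0, 0, 0.015, 1], [0, 0, 0, 0, 0, 0.01, 1], [0, 0, 0, 0, 0, 0.007, 1], [0, 0, 0, 0, 0, 0, 1], [0, 0, 0, 0, 0, 0, 0.4], [0, 0, 0, 0, 0, 0, 0.4], [0, 0, 0, 0, 0, 0, 0.4], [0, 0, 0, 0, 0, 0, 0.4], [0, 0, 0, 0, 0, 0, 0.4], [0, 0, 0, 0, 0, 0, 0.4], [0, 0, 0, 0, 0, 0, 0.4]])

```text
t: 6.85
tool_pos: [0.5118, -0.1498, 0.0573]
tcp_rot: [2.336, 2.099, 0.001]
wrist_force: [-0.2, 1.6, 4.5]
grip_width: 0.054
grasp_force: 29.8
```

```bash
python3 -c "
from h import *
print(*go([.44,.0976,.2]))
print(sensors.get_obs()['wrist_force'])
"
```

```text
t 6.8 [ 0.5118 -0.1498  0.0573] shift [ 0.2384 -0.0976 -0.1428] turn deg [ 0.1 -0.   0.2] w 0.0540 f 29.8
[-0.21082748  1.57954027  4.5111269 ]
```

jog_arm(commands=[[0, 0, 0, 0, 0, -0.005, 0.4], [0, 0, 0, 0, 0, -0.015, 0.4], [0, 0, 0, 0, 0, -0.03, 0.4], [0, 0, 0, 0, 0, -0.03, 0.4], [0, 0, 0, 0.01, -0.004, -0.01, 0.4], [0, 0, 0, 0.02, -0.008, 0, 0.4], [0, 0, 0, 0.025, -0.01, 0, 0.4], [0, 0, 0, 0.025, -0.01, 0, 0.4], [0, 0, 0, 0.025, -0.01, 0, 0.4], [0, 0, 0, 0.025, -0.01, 0, 0.4], [0, 0, 0, 0.025, -0.01, 0, 0.4], [0, 0, 0, 0.025, -0.01, 0, 0.4], [0, 0, 0, 0.025, -0.01, 0, 0.4], [0, 0, 0, 0.02, -0.008, 0, 0.4], [0, 0, 0, 0.01, -0.004, 0, 0.4], [0, 0, 0, 0, 0, 0, 0.4], [0, 0, 0, 0, 0, 0, 0.4], [0, 0, 0, 0, 0, 0, 0.4]])

```text
t: 8.35
tool_pos: [0.4428, 0.0929, 0.1467]
tcp_rot: [2.338, 2.098, -0.001]
wrist_force: [0.4, -0.2, -0.9]
grip_width: 0.0543
grasp_force: 30.0
```

```bash
python3 - <<'E'
from h import *
print(*go([.4445,.096,.057]),sensors.get_obs()['wrist_force'])
d=grab('side')
a=cv2.resize(d['image'][140:260,220:380,::-1],(800,600),interpolation=cv2.INTER_CUBIC)
a=cv2.convertScaleAbs(a,alpha=1.5,beta=30)
cv2.imwrite('pics/v6.png',a)
E
```

```text
t 8.3 [0.4428 0.0929 0.1467] shift [0.0033 0.0014 0.0897] turn deg [0.  0.  0.1] w 0.0543 f 30.0 [ 0.43759692 -0.21592871 -0.89323413]
```

View pics/v6.png

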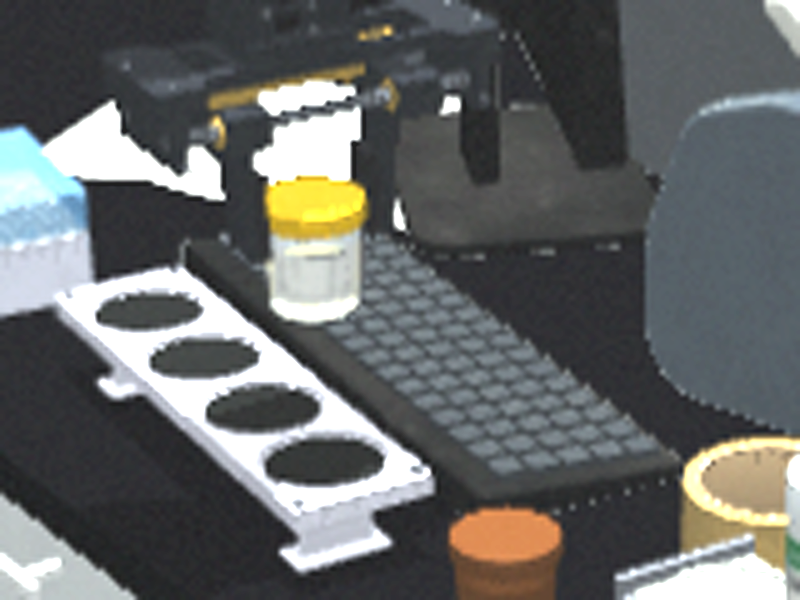

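```bash
python3 - <<'E'
from h import *
d=load('side'); p=sensors.get_obs()['tool_pos']
f=lambda u,v:((u+.5)/5-.5+220,(v+.5)/5-.5+140)
for uv,z in(((317,194),p[2]+.0555),((315,304),p[2]-.0053)):
    X=onz(d,*f(*uv),z); print(X.round(4),'tx',(tx@(X-p)).round(4),'ty',(ty@(X-p)).round(4))
for uv in((148,311),(204,356),(263,408),(325,461)): print(onz(d,*f(*uv),.0505).round(4))
E
```

```text
[0.4484 0.0943 0.2023] tx 0.0022 ty 0.0052
[0.4463 0.0977 0.1415] tx 0.0054 ty 0.0028
[0.4721 0.3195 0.0505]
[0.4657 0.2473 0.0505]
[0.4564 0.1712 0.0505]
[0.4482 0.0983 0.0505]
```

jog_arm(commands=[[0, 0, 0, 0.002, 0.001, 0.01, 0.4], [0, 0, 0, 0, 0, 0.02, 0.4], [0, 0, 0, 0, 0, 0.025, 0.4], [0, 0, 0, 0, 0, 0.015, 0.4], [0, 0, 0, 0, 0, 0.01, 0.4], [0, 0, 0, 0, 0, 0.007, 0.4], [0, 0, 0, 0, 0, 0.003, 0.4], [0, 0, 0, 0, 0, 0.001, 0.4], [0, 0, 0, 0, 0, 0.001, 0.4], [0, 0, 0, 0, 0, 0, 0.4], [0, 0, 0, 0, 0, 0, 0.4]])

```text
t: 9.32
tool_pos: [0.4444, 0.0958, 0.0553]
tcp_rot: [2.336, 2.099, 0.002]
wrist_force: [0.1, 0.6, -0.9]
grip_width: 0.0538
grasp_force: 30.0
```

jog_arm(commands=[[0, 0, 0, 0, 0, 0.001, 0.4], [0, 0, 0, 0, 0, 0.001, 0.4], [0, 0, 0, 0, 0, 0, 0.4], [0, 0, 0, 0, 0, 0, 0.4]])

```text
t: 9.65
tool_pos: [0.4444, 0.0961, 0.0533]
tcp_rot: [2.336, 2.1, 0.002]
wrist_force: [-0.2, 0.1, 5.0]
grip_width: 0.0544
grasp_force: 29.8
```

jog_arm(commands=[[0, 0, 0, 0, 0, 0, 0.8], [0, 0, 0, 0, 0, 0, 1], [0, 0, 0, 0, 0, 0, 1], [0, 0, 0, 0, 0, 0, 1], [0, 0, 0, 0, 0, 0, 1], [0, 0, 0, 0, 0, -0.01, 1], [0, 0, 0, 0, 0, -0.02, 1], [0, 0, 0, 0, 0, -0.03, 1], [0, 0, 0, 0, 0, -0.03, 1], [0, 0, 0, 0, 0, -0.02, 1], [0, 0, 0, 0, 0, 0, 1]])

```text
t: 10.57
tool_pos: [0.4462, 0.0961, 0.166]
tcp_rot: [2.335, 2.097, 0.009]
wrist_force: [0.4, -0.6, 0.2]
grip_width: 0.0882
grasp_force: 0.0
```

```bash
python3 -c "
from h import *
print(*go([.507,-.2217,.165]))
"
```

```text
t 10.6 [0.4462 0.0961 0.166 ] shift [-0.3095  0.0944  0.0008] turn deg [ 0.4 -0.1  0.2] w 0.0882 f 0.0
```

jog_arm(commands=[[0, 0, 0, -0.0155, 0.0045, 0, 1], [0, 0, 0, -0.031, 0.0095, 0, 1], [0, 0, 0, -0.031, 0.0095, 0, 1], [0, 0, 0, -0.031, 0.0095, 0, 1], [0, 0, 0, -0.031, 0.0095, 0, 1], [0, 0, 0, -0.031, 0.0095, 0, 1], [0, 0, 0, -0.031, 0.0095, 0, 1], [0, 0, 0, -0.031, 0.0095, 0, 1], [0, 0, 0, -0.031, 0.0095, 0, 1], [0, 0, 0, -0.031, 0.0095, 0, 1], [0, 0, 0, -0.0155, 0.0045, 0, 1], [0, 0, 0, 0, 0, 0, 1], [0, 0, 0, 0, 0, 0, 1]])

```text
t: 11.65
tool_pos: [0.5041, -0.2228, 0.1616]
tcp_rot: [-2.337, -2.096, 0.001]
wrist_force: [-0.6, 0.1, 0.7]
grip_width: 0.0884
grasp_force: 0.0
```

```bash
python3 -c "
from h import *
print(*go([.507,-.2217,.098]))
d=grab('side')
cv2.imwrite('pics/v7.png',cv2.resize(d['image'][140:290,220:460,::-1],(800,500),interpolation=cv2.INTER_CUBIC))
"
```

```text
t 11.7 [ 0.5041 -0.2228  0.1616] shift [0.0014 0.0029 0.0636] turn deg [-0.1 -0.   0.1] w 0.0884 f 0.0
```

View pics/v7.png

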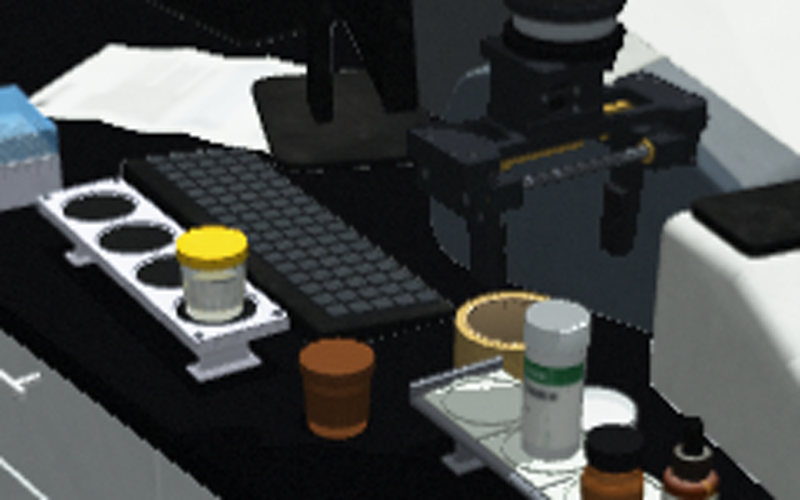

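The cup stands upright in the rightmost recess (212,300), and the fingers straddle the can (556,315) symmetrically.

jog_arm(commands=[[0, 0, 0, 0.0014, 0.0029, 0.01, 1], [0, 0, 0, 0, 0, 0.02, 1], [0, 0, 0, 0, 0, 0.015, 1], [0, 0, 0, 0, 0, 0.01, 1], [0, 0, 0, 0, 0, 0.006, 1], [0, 0, 0, 0, 0, 0.003, 1], [0, 0, 0, 0, 0, 0, 0.6], [0, 0, 0, 0, 0, 0, 0.5], [0, 0, 0, 0, 0, 0, 0.3], [0, 0, 0, 0, 0, 0, 0.3], [0, 0, 0, 0, 0, 0, 0.3], [0, 0, 0, 0, 0, 0, 0.3], [0, 0, 0, 0, 0, 0, 0.3], [0, 0, 0, 0, 0, 0, 0.3], [0, 0, 0, 0, 0, 0, 0.3], [0, 0, 0, 0, 0, 0, 0.3]])

```text
t: 13.03
tool_pos: [0.5082, -0.2215, 0.099]
tcp_rot: [2.337, 2.099, 0.001]
wrist_force: [-0.7, 0.2, 1.3]
grip_width: 0.0427
grasp_force: 30.0
```

```bash
python3 -c "
from h import *
print(*go([.4525,.171,.165]))
"
```

```text
t 13.0 [ 0.5082 -0.2215  0.099 ] shift [ 0.3844 -0.0972 -0.0661] turn deg [0.  0.  0.2] w 0.0427 f 30.0
```

jog_arm(commands=[[0, 0, 0, 0, 0, -0.005, 0.3], [0, 0, 0, 0, 0, -0.015, 0.3], [0, 0, 0, 0, 0, -0.025, 0.3], [0, 0, 0, 0, 0, -0.03, 0.3], [0, 0, 0, 0, 0, -0.02, 0.3], [0, 0, 0, 0.012, -0.003, -0.005, 0.3], [0, 0, 0, 0.025, -0.0065, 0, 0.3], [0, 0, 0, 0.03, -0.0075, 0, 0.3], [0, 0, 0, 0.03, -0.0075, 0, 0.3], [0, 0, 0, 0.03, -0.0075, 0, 0.3], [0, 0, 0, 0.03, -0.0075, 0, 0.3], [0, 0, 0, 0.03, -0.0075, 0, 0.3], [0, 0, 0, 0.03, -0.0075, 0, 0.3], [0, 0, 0, 0.03, -0.0075, 0, 0.3], [0, 0, 0, 0.03, -0.0075, 0, 0.3], [0, 0, 0, 0.03, -0.0075, 0, 0.3], [0, 0, 0, 0.03, -0.0075, 0, 0.3], [0, 0, 0, 0.025, -0.0065, 0, 0.3], [0, 0, 0, 0.015, -0.004, 0, 0.3], [0, 0, 0, 0.008, -0.002, 0, 0.3]])

```text
t: 14.7
tool_pos: [0.4505, 0.1751, 0.198]
tcp_rot: [-2.33, -2.104, 0.002]
wrist_force: [0.2, -0.7, -0.8]
grip_width: 0.0425
grasp_force: 30.0
```

jog_arm(commands=[[0, 0, 0, 0, 0, 0, 0.3], [0, 0, 0, 0, 0, 0, 0.3]])

```text
t: 14.87
tool_pos: [0.452, 0.1711, 0.1985]
tcp_rot: [2.337, 2.1, -0.002]
wrist_force: [-0.3, -1.0, -0.5]
grip_width: 0.0428
grasp_force: 30.0
```

```bash
python3 -c "
from h import *
print(*go([.4525,.171,.095]))
d=grab('side')
cv2.imwrite('pics/v8.png',cv2.resize(d['image'][120:270,200:400,::-1],(800,600),interpolation=cv2.INTER_CUBIC))
"
```

```text
t 14.9 [0.452  0.1711 0.1985] shift [1.000e-04 6.000e-04 1.035e-01] turn deg [-0.   0.1  0.2] w 0.0428 f 30.0
```

View pics/v8.png

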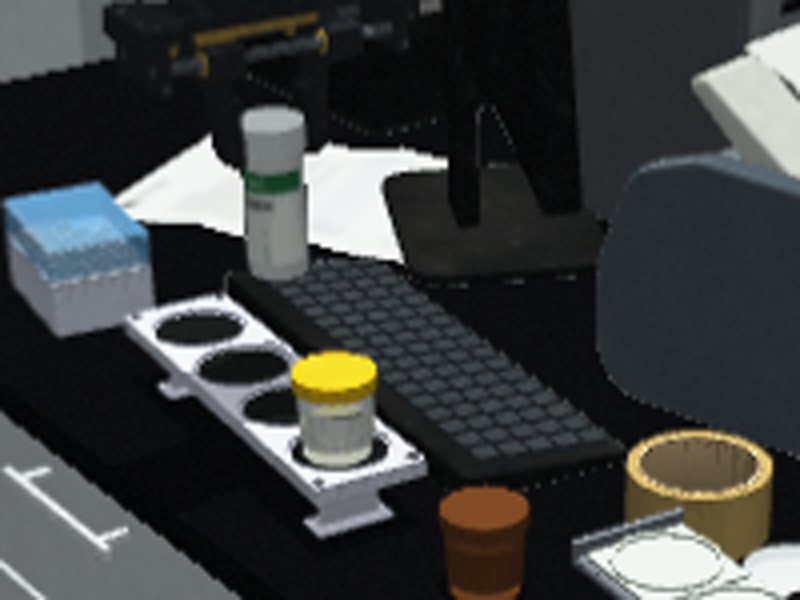

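```bash
python3 - <<'E'
from h import *
d=load('side'); p=sensors.get_obs()['tool_pos']
f=lambda u,v:((u+.5)/4-.5+200,(v+.5)/4-.5+120)
for uv,z in(((274,119),p[2]+.058),((277,269),p[2]-.047),((336,455),.05)):
    X=onz(d,*f(*uv),z); print(X.round(4),'tx',(tx@(X-p)).round(4),'ty',(ty@(X-p)).round(4))
E
```

```text
[0.4542 0.1672 0.2566] tx -0.0029 ty 0.0022
[0.4534 0.1731 0.1516] tx 0.0029 ty 0.0008
[0.4418 0.0932 0.05  ] tx -0.0778 ty -0.002
```

jog_arm(commands=[[0, 0, 0, 0, 0.001, 0.01, 0.3], [0, 0, 0, 0, 0, 0.02, 0.3], [0, 0, 0, 0, 0, 0.025, 0.3], [0, 0, 0, 0, 0, 0.02, 0.3], [0, 0, 0, 0, 0, 0.01, 0.3], [0, 0, 0, 0, 0, 0.005, 0.3], [0, 0, 0, 0, 0, 0, 0.3]])

```text
t: 15.5
tool_pos: [0.4533, 0.1698, 0.1081]
tcp_rot: [-2.339, -2.097, 0.003]
wrist_force: [-0.3, 0.4, -0.7]
grip_width: 0.0427
grasp_force: 30.0
```

jog_arm(commands=[[0, 0, 0, 0.001, 0, 0.005, 0.3], [0, 0, 0, 0, 0, 0.004, 0.3], [0, 0, 0, 0, 0, 0.002, 0.3], [0, 0, 0, 0, 0, 0.001, 0.3], [0, 0, 0, 0, 0, 0.001, 0.3], [0, 0, 0, 0, 0, 0, 0.3], [0, 0, 0, 0, 0, 0, 0.3]])

```text
t: 16.08
tool_pos: [0.4537, 0.1727, 0.096]
tcp_rot: [2.337, 2.1, 0.0]
wrist_force: [-0.9, -0.6, 0.8]
grip_width: 0.0428
grasp_force: 30.0
```

jog_arm(commands=[[0, 0, 0, -0.001, -0.001, 0.001, 0.3], [0, 0, 0, 0, 0, 0.001, 0.3], [0, 0, 0, 0, 0, 0, 0.3], [0, 0, 0, 0, 0, 0, 0.3]])

```text
t: 16.42
tool_pos: [0.4531, 0.172, 0.0948]
tcp_rot: [2.337, 2.099, 0.003]
wrist_force: [-1.4, -0.6, 9.8]
grip_width: 0.0429
grasp_force: 30.0
```

jog_arm(commands=[[0, 0, 0, 0, 0, -0.0005, 0.3], [0, 0, 0, 0, 0, 0, 0.6], [0, 0, 0, 0, 0, 0, 1], [0, 0, 0, 0, 0, 0, 1], [0, 0, 0, 0, 0, 0, 1], [0, 0, 0, 0, 0, 0, 1], [0, 0, 0, 0, 0, 0, 1], [0, 0, 0, 0, 0, -0.01, 1], [0, 0, 0, 0, 0, -0.02, 1], [0, 0, 0, 0, 0, -0.03, 1], [0, 0, 0, 0, 0, -0.015, 1], [0, 0, 0, 0, 0, -0.005, 1], [0, 0, 0, 0, 0, 0, 1]])

```text
t: 17.5
tool_pos: [0.4532, 0.1721, 0.1752]
tcp_rot: [2.336, 2.099, 0.004]
wrist_force: [0.1, -0.3, -0.4]
grip_width: 0.0877
grasp_force: 0.0
```

```bash
python3 -c "
from h import *
print(*go([.4925,-.2935,.17]))
"
```

```text
t 17.5 [0.4532 0.1721 0.1752] shift [-0.4587  0.0886  0.0048] turn deg [ 0.1 -0.1  0.2] w 0.0877 f 0.0
```

jog_arm(commands=[[0, 0, 0, -0.015, 0.003, 0, 1], [0, 0, 0, -0.031, 0.006, 0, 1], [0, 0, 0, -0.031, 0.006, 0, 1], [0, 0, 0, -0.031, 0.006, 0, 1], [0, 0, 0, -0.031, 0.006, 0, 1], [0, 0, 0, -0.031, 0.006, 0, 1], [0, 0, 0, -0.031, 0.006, 0, 1], [0, 0, 0, -0.031, 0.006, 0, 1], [0, 0, 0, -0.031, 0.006, 0, 1], [0, 0, 0, -0.031, 0.006, 0, 1], [0, 0, 0, -0.031, 0.006, 0, 1], [0, 0, 0, -0.031, 0.006, 0, 1], [0, 0, 0, -0.031, 0.006, 0, 1], [0, 0, 0, -0.031, 0.006, 0, 1], [0, 0, 0, -0.031, 0.006, 0, 1], [0, 0, 0, -0.01, 0.002, 0, 1], [0, 0, 0, 0, 0, 0, 1], [0, 0, 0, 0, 0, 0, 1]])

```text
t: 19.0
tool_pos: [0.4914, -0.293, 0.1729]
tcp_rot: [-2.335, -2.097, -0.0]
wrist_force: [-0.0, 0.7, -0.1]
grip_width: 0.0883
grasp_force: 0.0
```

```bash
python3 -c "
from h import *
print(*go([.4925,-.2935,.035]))
d=grab('side')
cv2.imwrite('pics/v9.png',cv2.resize(d['image'][140:320,220:460,::-1],(800,600),interpolation=cv2.INTER_CUBIC))
"
```

```text
t 19.0 [ 0.4914 -0.293   0.1729] shift [-0.0007  0.0015  0.1379] turn deg [-0.1 -0.1  0.2] w 0.0883 f 0.0
```

View pics/v9.png

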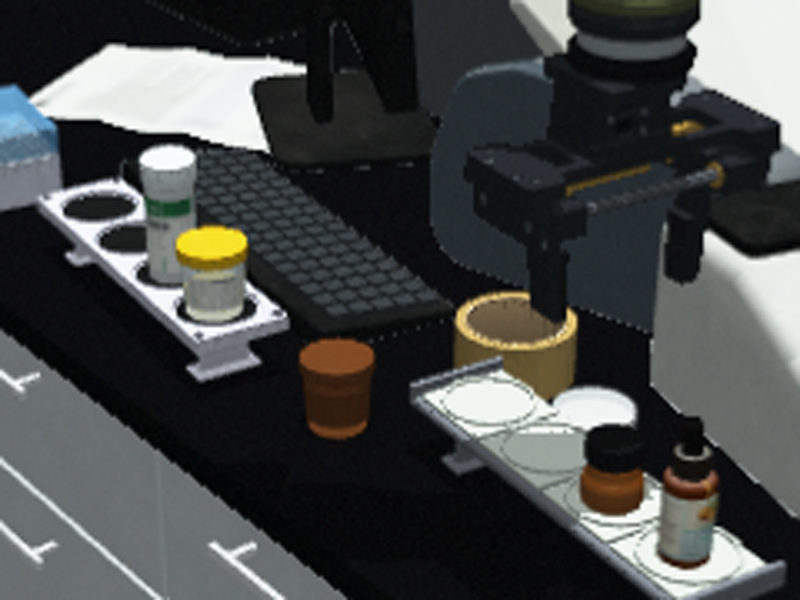

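The can (168,215) and cup (212,275) stand in the rack. The gripper is centred above the jar (612,470), so I'll descend.

jog_arm(commands=[[0, 0, 0, 0, 0.001, 0.01, 1], [0, 0, 0, 0, 0, 0.02, 1], [0, 0, 0, 0, 0, 0.03, 1], [0, 0, 0, 0, 0, 0.03, 1], [0, 0, 0, 0, 0, 0.02, 1], [0, 0, 0, 0, 0, 0.015, 1], [0, 0, 0, 0, 0, 0.009, 1], [0, 0, 0, 0, 0, 0.004, 1], [0, 0, 0, 0, 0, 0, 1], [0, 0, 0, 0, 0, 0, 0.6], [0, 0, 0, 0, 0, 0, 0.5], [0, 0, 0, 0, 0, 0, 0.3], [0, 0, 0, 0, 0, 0, 0.3], [0, 0, 0, 0, 0, 0, 0.3], [0, 0, 0, 0, 0, 0, 0.3], [0, 0, 0, 0, 0, 0, 0.3], [0, 0, 0, 0, 0, 0, 0.3], [0, 0, 0, 0, 0, 0, 0.3], [0, 0, 0, 0, 0, 0, 0.3]])

```text
t: 20.63
tool_pos: [0.4935, -0.2944, 0.0365]
tcp_rot: [2.336, 2.099, 0.001]
wrist_force: [0.3, 0.6, 2.5]
grip_width: 0.0398
grasp_force: 30.0
```

```bash
python3 -c "
from h import *
print(*go([.460,.2445,.2]))
"
```

```text
t 20.6 [ 0.4935 -0.2944  0.0365] shift [ 0.5322 -0.0906 -0.1637] turn deg [0.  0.  0.2] w 0.0398 f 30.0
```

jog_arm(commands=[[0, 0, 0, 0, 0, -0.005, 0.3], [0, 0, 0, 0, 0, -0.015, 0.3], [0, 0, 0, 0, 0, -0.03, 0.3], [0, 0, 0, 0, 0, -0.035, 0.3], [0, 0, 0, 0, 0, -0.03, 0.3], [0, 0, 0, 0.01, -0.002, -0.02, 0.3], [0, 0, 0, 0.02, -0.0035, -0.005, 0.3], [0, 0, 0, 0.03, -0.005, 0, 0.3], [0, 0, 0, 0.03, -0.005, 0, 0.3], [0, 0, 0, 0.03, -0.005, 0, 0.3], [0, 0, 0, 0.03, -0.005, 0, 0.3], [0, 0, 0, 0.03, -0.005, 0, 0.3], [0, 0, 0, 0.03, -0.005, 0, 0.3], [0, 0, 0, 0.03, -0.005, 0, 0.3], [0, 0, 0, 0.03, -0.005, 0, 0.3], [0, 0, 0, 0.03, -0.005, 0, 0.3], [0, 0, 0, 0.03, -0.005, 0, 0.3], [0, 0, 0, 0.03, -0.005, 0, 0.3], [0, 0, 0, 0.03, -0.005, 0, 0.3], [0, 0, 0, 0.03, -0.005, 0, 0.3]])

```text
t: 22.3
tool_pos: [0.467, 0.1322, 0.1764]
tcp_rot: [-2.337, -2.099, 0.001]
wrist_force: [0.6, -0.4, -0.5]
grip_width: 0.0398
grasp_force: 30.0
```

jog_arm(commands=[[0, 0, 0, 0.03, -0.005, 0, 0.3], [0, 0, 0, 0.03, -0.005, 0, 0.3], [0, 0, 0, 0.03, -0.005, 0, 0.3], [0, 0, 0, 0.015, -0.003, 0, 0.3], [0, 0, 0, 0.007, -0.002, 0, 0.3], [0, 0, 0, 0, 0, 0, 0.3], [0, 0, 0, 0, 0, 0, 0.3]])

```text
t: 22.88
tool_pos: [0.4596, 0.243, 0.1763]
tcp_rot: [2.337, 2.098, -0.002]
wrist_force: [0.7, -0.7, -0.7]
grip_width: 0.0401
grasp_force: 30.0
```

```bash
python3 -c "
from h import *
print(*go([.460,.2445,.0335]))
d=grab('side')
cv2.imwrite('pics/v10.png',cv2.resize(d['image'][120:270,200:400,::-1],(800,600),interpolation=cv2.INTER_CUBIC))
"
```

```text
t 22.9 [0.4596 0.243  0.1763] shift [0.0017 0.0003 0.1428] turn deg [-0.   0.1  0.1] w 0.0401 f 30.0
```

View pics/v10.png

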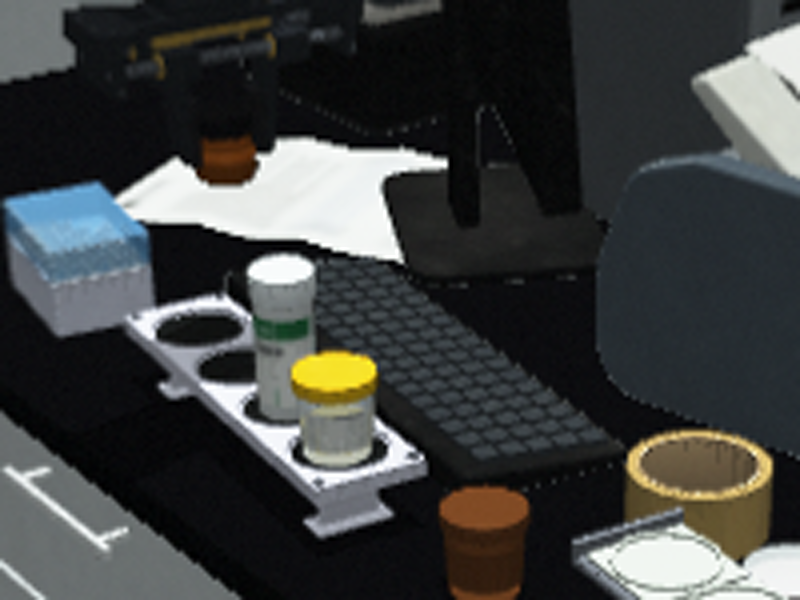

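```bash
python3 - <<'E'
from h import *
d=load('side'); p=sensors.get_obs()['tool_pos']
f=lambda u,v:((u+.5)/4-.5+200,(v+.5)/4-.5+120)
for uv,z in(((228.5,173),p[2]+.0155),((201,327),.0505),((283,261),.153),((337,456),.05)):
    X=onz(d,*f(*uv),z); print(X.round(4),'tx',(tx@(X-p)).round(4),'ty',(ty@(X-p)).round(4))
E
```

```text
[0.4671 0.2519 0.1918] tx 0.0103 ty 0.0062
[0.4752 0.3209 0.0505] tx 0.0798 ty 0.0066
[0.462  0.1792 0.153 ] tx -0.0625 ty 0.0091
[0.4415 0.0916 0.05  ] tx -0.1517 ty -0.0017
```

jog_arm(commands=[[0, 0, 0, 0.001, 0, 0.01, 0.3], [0, 0, 0, 0, 0, 0.02, 0.3], [0, 0, 0, 0, 0, 0.03, 0.3], [0, 0, 0, 0, 0, 0.03, 0.3], [0, 0, 0, 0, 0, 0.025, 0.3], [0, 0, 0, 0, 0, 0.015, 0.3], [0, 0, 0, 0, 0, 0.006, 0.3], [0, 0, 0, 0, 0, 0.003, 0.3], [0, 0, 0, 0, 0, 0.002, 0.3], [0, 0, 0, 0, 0, 0.001, 0.3], [0, 0, 0, 0, 0, 0, 0.3], [0, 0, 0, 0, 0, 0, 0.3]])

```text
t: 23.93
tool_pos: [0.4605, 0.2456, 0.0351]
tcp_rot: [2.337, 2.099, 0.003]
wrist_force: [-1.6, 0.7, -1.4]
grip_width: 0.0398
grasp_force: 30.0
```

jog_arm(commands=[[0, 0, 0, 0, 0, 0.001, 0.3], [0, 0, 0, 0, 0, 0.001, 0.3], [0, 0, 0, 0, 0, 0.0005, 0.3], [0, 0, 0, 0, 0, 0, 0.3], [0, 0, 0, 0, 0, 0, 0.3]])

```text
t: 24.35
tool_pos: [0.4602, 0.2456, 0.0324]
tcp_rot: [-2.337, -2.1, -0.002]
wrist_force: [-0.6, -0.6, 5.9]
grip_width: 0.0398
grasp_force: 30.0
```

```bash
python3 -c "
from h import *
print(sensors.get_obs()['wrist_force'])
d=grab('side')
cv2.imwrite('pics/v11.png',cv2.resize(d['image'][160:250,220:340,::-1],(800,600),interpolation=cv2.INTER_CUBIC))
"
```

```text
[-0.59605955 -0.64208035  5.94353403]
```

View pics/v11.png

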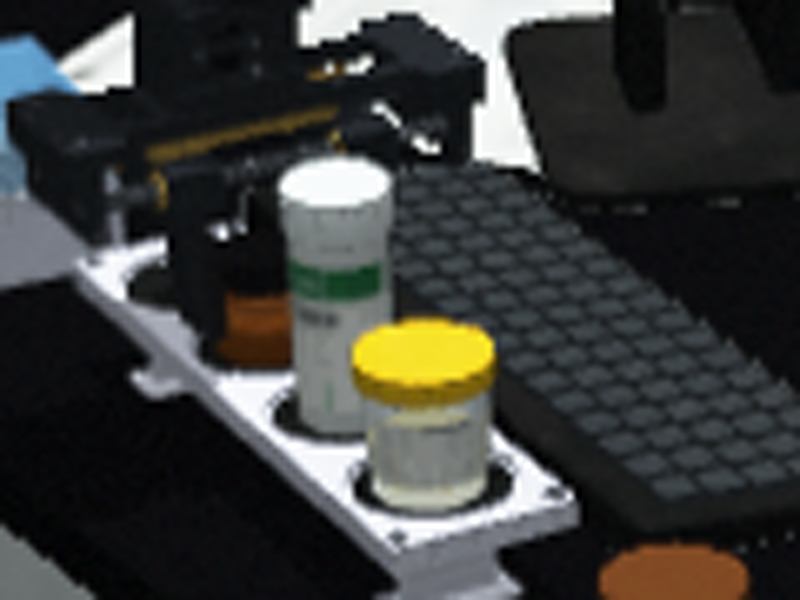

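Contact came at the expected height, and all three containers stand inside their recesses. Release. The picture allowance is now used up, so from here I check numerically.

jog_arm(commands=[[0, 0, 0, 0, 0, -0.0005, 0.3], [0, 0, 0, 0, 0, 0, 0.6], [0, 0, 0, 0, 0, 0, 1], [0, 0, 0, 0, 0, 0, 1], [0, 0, 0, 0, 0, 0, 1], [0, 0, 0, 0, 0, 0, 1], [0, 0, 0, 0, 0, 0, 1], [0, 0, 0, 0, 0, -0.01, 1], [0, 0, 0, 0, 0, -0.02, 1], [0, 0, 0, 0, 0, -0.035, 1], [0, 0, 0, 0, 0, -0.035, 1], [0, 0, 0, 0, 0, -0.03, 1], [0, 0, 0, 0, 0, -0.015, 1], [0, 0, 0, 0, 0, 0, 1]])

```text
t: 25.57
tool_pos: [0.4621, 0.2463, 0.1814]
tcp_rot: [2.336, 2.098, 0.012]
wrist_force: [0.7, 0.5, -0.6]
grip_width: 0.0883
grasp_force: 0.0
```

```bash
python3 -c "
from h import *
print(*go([.484,-.364,.175]))
"
```

```text
t 25.6 [0.4621 0.2463 0.1814] shift [-0.6044  0.087   0.0041] turn deg [ 0.3 -0.3  0.2] w 0.0883 f 0.0
```

jog_arm(commands=[[0, 0, 0, -0.015, 0.002, 0, 1], [0, 0, 0, -0.032, 0.0046, 0, 1], [0, 0, 0, -0.032, 0.0046, 0, 1], [0, 0, 0, -0.032, 0.0046, 0, 1], [0, 0, 0, -0.032, 0.0046, 0, 1], [0, 0, 0, -0.032, 0.0046, 0, 1], [0, 0, 0, -0.032, 0.0046, 0, 1], [0, 0, 0, -0.032, 0.0046, 0, 1], [0, 0, 0, -0.032, 0.0046, 0, 1], [0, 0, 0, -0.032, 0.0046, 0, 1], [0, 0, 0, -0.032, 0.0046, 0, 1], [0, 0, 0, -0.032, 0.0046, 0, 1], [0, 0, 0, -0.032, 0.0046, 0, 1], [0, 0, 0, -0.032, 0.0046, 0, 1], [0, 0, 0, -0.032, 0.0046, 0, 1], [0, 0, 0, -0.032, 0.0046, 0, 1], [0, 0, 0, -0.032, 0.0046, 0, 1], [0, 0, 0, -0.032, 0.0046, 0, 1], [0, 0, 0, -0.032, 0.0046, 0, 1], [0, 0, 0, -0.012, 0.002, 0, 1]])

```text
t: 27.23
tool_pos: [0.48, -0.3691, 0.1767]
tcp_rot: [2.342, 2.092, -0.005]
wrist_force: [-0.6, -0.2, -0.6]
grip_width: 0.0882
grasp_force: 0.0
```

jog_arm(commands=[[0, 0, 0, 0, 0, 0, 1], [0, 0, 0, 0, 0, 0, 1]])

```text
t: 27.4
tool_pos: [0.4814, -0.3624, 0.1765]
tcp_rot: [-2.336, -2.098, -0.001]
wrist_force: [0.4, 0.6, -0.6]
grip_width: 0.0881
grasp_force: 0.0
```

```bash
cat > chk.py <<'E'
from h import *
# rack check from the top camera: rectified ortho views (1 px = 0.5 mm) at the height of each thing
def ortho(d,z,x0=.38,x1=.54,y0=.02,y1=.40,s=.0005):
    xs=np.arange(x1,x0,-s); ys=np.arange(y1,y0,-s)
    X=np.stack(np.meshgrid(xs,ys,indexing='ij')+[np.full((len(xs),len(ys)),z)] if 0 else [*np.meshgrid(xs,ys,indexing='ij'),np.full((len(xs),len(ys)),z)],-1)@d['R'].T+d['t']
    a=X[...,0]/X[...,2]; b=X[...,1]/X[...,2]; k=1+d['k1']*(a*a+b*b)
    return cv2.remap(d['image'],(d['fx']*a*k+d['cx']).astype('f4'),(d['fy']*b*k+d['cy']).astype('f4'),cv2.INTER_LINEAR)
def cen(m,lo,hi,s=.0005):
    n,l,st,c=cv2.connectedComponentsWithStats(m.astype(np.uint8)); 
    return [(round(.54-c[i][1]*s,4),round(.40-c[i][0]*s,4),int(st[i][2]),int(st[i][3]),int(st[i][4])) for i in range(1,n) if lo<st[i][4]<hi]
E
python3 - <<'E'
from chk import *
print(*go([.484,-.364,.065]))
d=grab('top')
o=ortho(d,.109).astype(int); r,g,b=o[...,0],o[...,1],o[...,2]
print('yellow',cen((r>150)&(b<110)&(g>100),1000,20000))
o=ortho(d,.048).astype(int); print('dark floor',cen(o.max(-1)<70,3000,20000))
o=ortho(d,.052).astype(int); print('white',[c for c in cen(o.min(-1)>150,3000,200000)])
P=np.array([pt(d,u,v) for v in range(215,275) for u in range(165,305) if d['z_map'][v,u]>0])
for n,lo,c in(('can',.135,(.453,.171)),('jar',.082,(.4602,.2455)),('cup',.095,(.4444,.096))):
    m=(P[:,2]>lo)&(np.hypot(P[:,0]-c[0],P[:,1]-c[1])<.04); q=P[m]; print(n,m.sum(),q.mean(0).round(4),((q.min(0)+q.max(0))/2)[:2].round(4))
E
```

```text
t 27.4 [ 0.4814 -0.3624  0.1765] shift [-0.0016  0.0029  0.1115] turn deg [-0.1 -0.1  0.2] w 0.0881 f 0.0
yellow [(np.float64(0.44), np.float64(0.0961), 111, 110, 9378)]
dark floor [(np.float64(0.4685), np.float64(0.3181), 118, 116, 10655), (np.float64(0.4605), np.float64(0.2448), 120, 117, 10553), (np.float64(0.4419), np.float64(0.1634), 116, 106, 3535)]
white [(np.float64(0.4567), np.float64(0.2064), 637, 228, 57713)]
can 256 [0.4491 0.1694 0.1504] [0.4499 0.1689]
jar 178 [0.4553 0.2433 0.094 ] [0.4554 0.2432]
cup 379 [0.4401 0.0966 0.1075] [0.4411 0.096 ]
```

The containers sit within about 3–4 mm of the recess centres, slightly toward the robot, so I'll correct for that on the dropper. Grip it now.

jog_arm(commands=[[0, 0, 0, 0, 0.003, 0.01, 1], [0, 0, 0, 0, 0, 0.02, 1], [0, 0, 0, 0, 0, 0.03, 1], [0, 0, 0, 0, 0, 0.025, 1], [0, 0, 0, 0, 0, 0.015, 1], [0, 0, 0, 0, 0, 0.008, 1], [0, 0, 0, 0, 0, 0.004, 1], [0, 0, 0, 0, 0, 0, 1], [0, 0, 0, 0, 0, 0, 0.6], [0, 0, 0, 0, 0, 0, 0.4], [0, 0, 0, 0, 0, 0, 0.2], [0, 0, 0, 0, 0, 0, 0.2], [0, 0, 0, 0, 0, 0, 0.2], [0, 0, 0, 0, 0, 0, 0.2], [0, 0, 0, 0, 0, 0, 0.2], [0, 0, 0, 0, 0, 0, 0.2], [0, 0, 0, 0, 0, 0, 0.2], [0, 0, 0, 0, 0, 0, 0.2], [0, 0, 0, 0, 0, 0, 0.2], [0, 0, 0, 0, 0, 0, 0.2]])

```text
t: 29.12
tool_pos: [0.485, -0.3638, 0.0653]
tcp_rot: [2.337, 2.1, 0.0]
wrist_force: [-0.5, -0.3, 0.3]
grip_width: 0.0313
grasp_force: 29.8
```

```bash
python3 -c "
from h import *
print(*go([.4716,.319,.2]))
"
```

```text
t 29.1 [ 0.485  -0.3638  0.0653] shift [ 0.6775 -0.0861 -0.1347] turn deg [ 0.  -0.   0.2] w 0.0313 f 29.8
```

jog_arm(commands=[[0, 0, 0, 0, 0, -0.005, 0.2], [0, 0, 0, 0, 0, -0.015, 0.2], [0, 0, 0, 0, 0, -0.03, 0.2], [0, 0, 0, 0, 0, -0.035, 0.2], [0, 0, 0, 0, 0, -0.03, 0.2], [0, 0, 0, 0.01, -0.001, -0.015, 0.2], [0, 0, 0, 0.02, -0.0025, 0, 0.2], [0, 0, 0, 0.03, -0.004, 0, 0.2], [0, 0, 0, 0.03, -0.004, 0, 0.2], [0, 0, 0, 0.03, -0.004, 0, 0.2], [0, 0, 0, 0.03, -0.004, 0, 0.2], [0, 0, 0, 0.03, -0.004, 0, 0.2], [0, 0, 0, 0.03, -0.004, 0, 0.2], [0, 0, 0, 0.03, -0.004, 0, 0.2], [0, 0, 0, 0.03, -0.004, 0, 0.2], [0, 0, 0, 0.03, -0.004, 0, 0.2], [0, 0, 0, 0.03, -0.004, 0, 0.2], [0, 0, 0, 0.03, -0.004, 0, 0.2], [0, 0, 0, 0.03, -0.004, 0, 0.2], [0, 0, 0, 0.03, -0.004, 0, 0.2]])

```text
t: 30.78
tool_pos: [0.4741, 0.0611, 0.1956]
tcp_rot: [-2.337, -2.099, -0.0]
wrist_force: [0.4, 0.6, -0.5]
grip_width: 0.0314
grasp_force: 29.8
```

jog_arm(commands=[[0, 0, 0, 0.03, -0.004, 0, 0.2], [0, 0, 0, 0.03, -0.004, 0, 0.2], [0, 0, 0, 0.03, -0.004, 0, 0.2], [0, 0, 0, 0.03, -0.004, 0, 0.2], [0, 0, 0, 0.03, -0.004, 0, 0.2], [0, 0, 0, 0.03, -0.004, 0, 0.2], [0, 0, 0, 0.03, -0.004, 0, 0.2], [0, 0, 0, 0.03, -0.004, 0, 0.2], [0, 0, 0, 0.01, -0.001, 0, 0.2], [0, 0, 0, 0.005, 0, 0, 0.2], [0, 0, 0, 0, 0, 0, 0.2], [0, 0, 0, 0, 0, 0, 0.2]])

```text
t: 31.78
tool_pos: [0.4692, 0.3147, 0.1954]
tcp_rot: [2.338, 2.097, -0.002]
wrist_force: [0.2, -0.3, -1.5]
grip_width: 0.0314
grasp_force: 29.8
```

```bash
python3 - <<'E'
from h import *
print(*go([.4716,.319,.0625])); p=sensors.get_obs()['tool_pos']
d=grab('side')
# amber/label pixels of the bottle in the side view: depth points below the fingers near the TCP
P=np.array([[*pt(d,u,v),u,v] for v in range(100,260) for u in range(160,400) if d['z_map'][v,u]>0])
m=(np.hypot(P[:,0]-p[0],P[:,1]-p[1])<.05)&(P[:,2]<p[2]+.02)&(P[:,2]>.11); q=P[m]; print(m.sum())
for h in np.arange(q[:,2].min(),q[:,2].max(),.01):
    s=q[abs(q[:,2]-h)<.005]; print('z %.3f'%h,len(s),s.mean(0).round(4), s[:,3].min(),s[:,3].max())
E
```

```text
t 31.8 [0.4692 0.3147 0.1954] shift [0.0047 0.0019 0.1329] turn deg [0.  0.1 0.1] w 0.0314 f 29.8
129
z 0.184 21 [4.641000e-01 2.978000e-01 1.867000e-01 2.472381e+02 1.601905e+02] 242.0 253.0
z 0.194 38 [4.651000e-01 2.958000e-01 1.946000e-01 2.477368e+02 1.575789e+02] 242.0 253.0
z 0.204 42 [4.641000e-01 2.970000e-01 2.037000e-01 2.469286e+02 1.544048e+02] 241.0 253.0
z 0.214 28 [4.637000e-01 2.952000e-01 2.127000e-01 2.468929e+02 1.515000e+02] 241.0 252.0
```

```bash
python3 - <<'E'
from h import *
d=load('side'); p=sensors.get_obs()['tool_pos']
# calibrate: finger faces (dark) vs bottle: outline columns of the bottle and of both fingers at rows 150..160
for z in(.187,.195,.204):
  for b in(0,.003):
    us=[(proj(d,[*(p+a*tx+b*ty)[:2],z])[0]).round(1) for a in(-.01,-.005,0,.005)]; print(z,b,us)
im=d['image'].astype(int)
for v in(140,144,148,152,156,160,164): print(v,' '.join('%d/%d/%d'%tuple(im[v,u]) for u in range(234,262,1)))
E
```

```text
0.187 0 [np.float64(247.3), np.float64(246.6), np.float64(245.8), np.float64(245.1)]
0.187 0.003 [np.float64(248.3), np.float64(247.6), np.float64(246.8), np.float64(246.1)]
0.195 0 [np.float64(247.1), np.float64(246.4), np.float64(245.6), np.float64(244.9)]
0.195 0.003 [np.float64(248.1), np.float64(247.4), np.float64(246.6), np.float64(245.9)]
0.204 0 [np.float64(246.9), np.float64(246.1), np.float64(245.4), np.float64(244.6)]
0.204 0.003 [np.float64(247.9), np.float64(247.1), np.float64(246.4), np.float64(245.6)]
140 16/16/19 16/18/19 15/19/20 15/16/18 16/17/18 15/17/17 39/29/25 78/54/44 72/51/41 72/49/40 71/49/38 73/49/39 92/64/46 121/84/45 127/89/44 66/37/25 55/29/16 39/22/13 16/17/18 15/16/17 16/18/19 17/20/21 11/12/16 13/14/15 12/14/15 11/11/13 11/12/14 9/11/13
144 15/16/18 15/17/20 16/19/20 16/18/20 18/20/22 15/15/17 47/49/45 102/101/91 94/91/81 89/85/73 98/92/80 95/89/76 92/84/71 106/102/87 112/108/86 98/104/88 82/92/70 73/76/57 43/41/34 12/12/16 14/13/16 12/11/15 12/12/16 14/14/17 12/11/14 11/12/15 12/13/15 9/10/14
148 12/12/15 13/14/16 13/13/15 13/12/15 13/14/15 22/23/24 6
[... 713 characters left out ...]
/243 243/245/243 243/245/243 242/245/243 243/245/242 242/244/242 242/244/242
160 13/15/17 13/14/16 13/13/16 12/12/13 11/13/16 13/13/15 14/12/15 65/67/65 158/160/157 145/144/140 41/18/6 45/19/6 46/19/6 45/21/6 44/19/4 45/21/10 72/60/55 157/156/152 175/179/176 242/244/243 242/244/243 241/244/243 242/244/243 242/244/243 241/244/243 241/244/242 241/243/242 240/243/240
164 11/11/14 65/67/67 171/175/173 226/230/228 243/245/243 241/244/242 239/242/240 239/242/240 240/243/241 241/244/242 242/245/243 243/245/244 243/246/244 243/245/244 243/245/243 243/245/243 243/245/243 243/245/243 243/245/243 242/244/243 241/244/242 240/243/241 237/241/238 235/238/236 233/237/234 233/237/234 233/236/234 234/237/234
```

```bash
python3 - <<'E'
from h import *
d=load('side'); p=sensors.get_obs()['tool_pos']
c=-d['R'].T@d['t']; h=(p-c)[:2]; h/=np.linalg.norm(h)
for v in(161.3,162.0):
    X=onz(d,246.8,v,.1821)[:2]+.0165*h; print(X.round(4),'tx',(tx[:2]@(X-p[:2])).round(4),'ty',(ty[:2]@(X-p[:2])).round(4))
# cup and can feet the same way (front of foot), recess centres from the front rim
E
```

```text
[0.4726 0.3163] tx 0.0023 ty 0.0031
[0.4699 0.3116] tx -0.0027 ty 0.0008
```

jog_arm(commands=[[0, 0, 0, 0.0047, 0.002, 0.01, 0.2], [0, 0, 0, 0, 0, 0.02, 0.2], [0, 0, 0, 0, 0, 0.03, 0.2], [0, 0, 0, 0, 0, 0.03, 0.2], [0, 0, 0, 0, 0, 0.02, 0.2], [0, 0, 0, 0, 0, 0.012, 0.2], [0, 0, 0, 0, 0, 0.005, 0.2], [0, 0, 0, 0, 0, 0.003, 0.2], [0, 0, 0, 0, 0, 0.001, 0.2], [0, 0, 0, 0, 0, 0.001, 0.2], [0, 0, 0, 0, 0, 0, 0.2], [0, 0, 0, 0, 0, 0, 0.2]])

```text
t: 32.83
tool_pos: [0.4719, 0.3216, 0.0641]
tcp_rot: [2.337, 2.1, 0.002]
wrist_force: [-1.1, 0.0, -1.5]
grip_width: 0.0312
grasp_force: 29.8
```

jog_arm(commands=[[0, 0, 0, -0.0015, 0, 0.001, 0.2], [0, 0, 0, 0, 0, 0.001, 0.2], [0, 0, 0, 0, 0, 0.0005, 0.2], [0, 0, 0, 0, 0, 0, 0.2], [0, 0, 0, 0, 0, 0, 0.2]])

```text
t: 33.25
tool_pos: [0.4715, 0.3199, 0.0612]
tcp_rot: [2.337, 2.1, 0.001]
wrist_force: [0.4, 0.2, 3.1]
grip_width: 0.0315
grasp_force: 29.8
```

jog_arm(commands=[[0, 0, 0, 0, 0, 0, 0.5], [0, 0, 0, 0, 0, 0, 1], [0, 0, 0, 0, 0, 0, 1], [0, 0, 0, 0, 0, 0, 1], [0, 0, 0, 0, 0, 0, 1], [0, 0, 0, 0, 0, 0, 1], [0, 0, 0, 0, 0, 0, 1], [0, 0, 0, 0, 0, -0.01, 1], [0, 0, 0, 0, 0, -0.02, 1], [0, 0, 0, 0, 0, -0.035, 1], [0, 0, 0, 0, 0, -0.035, 1], [0, 0, 0, 0, 0, -0.02, 1], [0, 0, 0, -0.02, 0, -0.01, 1], [0, 0, 0, -0.035, 0, 0, 1], [0, 0, 0, -0.035, 0, 0, 1], [0, 0, 0, -0.035, 0, 0, 1], [0, 0, 0, -0.035, 0, 0, 1], [0, 0, 0, -0.035, 0, 0, 1], [0, 0, 0, -0.035, 0, 0, 1], [0, 0, 0, -0.035, 0, 0, 1]])

```text
t: 34.92
tool_pos: [0.4427, 0.0547, 0.1916]
tcp_rot: [2.336, 2.1, 0.001]
wrist_force: [0.8, -0.6, 0.6]
grip_width: 0.0879
grasp_force: 0.0
```

jog_arm(commands=[[0, 0, 0, -0.035, 0, 0, 1], [0, 0, 0, -0.035, 0, 0, 1], [0, 0, 0, -0.035, 0, 0, 1], [0, 0, 0, -0.035, 0, 0, 1], [0, 0, 0, -0.035, 0, 0, 1], [0, 0, 0, -0.035, 0, 0, 1], [0, 0, 0, -0.035, 0, 0, 1], [0, 0, 0, -0.035, 0, 0, 1], [0, 0, 0, -0.01, 0, 0, 1], [0, 0, 0, 0, 0, 0, 1]])

```text
t: 35.75
tool_pos: [0.4114, -0.2358, 0.1915]
tcp_rot: [2.342, 2.09, -0.001]
wrist_force: [-0.1, 0.5, 0.3]
grip_width: 0.0882
grasp_force: 0.0
```

```bash
python3 - <<'E'
from chk import *
print(*go([.5,-.2,.2]))
d=grab('top'); s=grab('side')
# outline of each foot on the floor: floor-dark areas plus object tops by depth, both cameras
C={'drop':(.4686,.3175,.106,.150),'jar':(.4605,.244,.085,.096),'can':(.4525,.170,.135,.153),'cup':(.4445,.0965,.096,.109)}
for nm,D,(v0,v1,u0,u1) in(('top',d,(215,275,165,305)),('side',s,(160,260,220,320))):
    P=np.array([pt(D,u,v) for v in range(v0,v1) for u in range(u0,u1) if D['z_map'][v,u]>0])
    for n,(x,y,lo,zt) in C.items():
        m=(P[:,2]>lo)&(np.hypot(P[:,0]-x,P[:,1]-y)<.036); q=P[m]; print(nm,n,m.sum(),q.mean(0).round(4),'max z',q[:,2].max().round(3))
o=ortho(d,.052).astype(int)
# white plate edges near each recess and recess outline fit
g=(o.min(-1)>150).astype(np.uint8); print('plate',cen(g,20000,300000))
for z,(n,sel) in((.109,('yellow',lambda r,g,b:(r>150)&(b<110)&(g>100))),):
    o=ortho(d,z).astype(int); print(n,cen(sel(*np.moveaxis(o,-1,0)),1000,20000))
o=ortho(d,.153).astype(int); print('can top',cen(o.min(-1)>235,1500,20000))
E
```

```text
t 35.8 [ 0.4114 -0.2358  0.1915] shift [ 0.0456  0.084  -0.0085] turn deg [ 0.1  0.1 -0.2] w 0.0882 f 0.0
top drop 96 [0.468  0.3106 0.1248] max z 0.149
top jar 177 [0.4555 0.2433 0.0941] max z 0.103
top can 257 [0.449  0.1693 0.1501] max z 0.16
top cup 378 [0.4402 0.0967 0.1075] max z 0.119
side drop 110 [0.4707 0.3068 0.1232] max z 0.15
side jar 94 [0.4527 0.2374 0.0939] max z 0.101
side can 188 [0.4493 0.1614 0.1482] max z 0.156
side cup 247 [0.44   0.0877 0.1077] max z 0.114
plate [(np.float64(0.4567), np.float64(0.2064), 637, 228, 57716)]
yellow [(np.float64(0.44), np.float64(0.0961), 111, 110, 9378)]
can top []
```

```bash
python3 - <<'E'
from chk import *
d=load('top'); s=load('side')
# dropper axis: silhouette of teat/body in each camera. Print pixels' dark/amber mask on the top view near it
print('proj of recess-centred axis, top:',[proj(d,[.468,.3175,z]).round(1) for z in(.05,.118,.150)],'side:',[proj(s,[.468,.3175,z]).round(1) for z in(.05,.118,.150)])
u0,v0=180,228
for v in range(228,252): print(v,' '.join('%3d,%3d'%(d['image'][v,u,0],d['image'][v,u,2]) for u in range(178,204)))
P=np.array([[*pt(d,u,v),u,v] for v in range(225,255) for u in range(176,206)]); 
for lo,hi in((.07,.10),(.10,.125),(.125,.14),(.14,.16)):
    q=P[(P[:,2]>lo)&(P[:,2]<hi)]; print(lo,len(q),q.mean(0).round(4))
P=np.array([[*pt(s,u,v),u,v] for v in range(160,215) for u in range(232,268)]); P=P[np.hypot(P[:,0]-.468,P[:,1]-.3175)<.03]
for lo in np.arange(.055,.15,.01):
    q=P[(P[:,2]>lo)&(P[:,2]<lo+.01)]; print('side %.3f'%lo,len(q),(q.mean(0).round(4),q[:,3].min(),q[:,3].max()) if len(q) else '')
E
```

```text
proj of recess-centred axis, top: [array([192.2, 240.8]), array([187.2, 236.6]), array([184.7, 234.5])] side: [array([248.3, 202.6]), array([246.6, 180.8]), array([245.8, 170.2])]
228 246,247 243,244 228,231 237,240 248,249 249,249 249,250 249,249 247,248 243,245 236,239 234,237 230,233 237,239 238,240 238,240 238,240 239,241 242,244 241,243 244,246 247,248 248,248 247,248 247,248 246,246
229 247,248 249,249 247,248 248,249 249,250 249,249 247,248 241,243 230,233 221,226 200,208 185,192 178,182 209,210 213,215 213,215 209,211 195,198 210,215 226,230 235,238 241,243 246,248 249,249 249,250 249,250
230 248,249 249,249 249,250 249,249 249,249 246,247 233,235 211,219 190,195 170,170 162,160 132,122 110, 90  94, 79  87, 74  79, 76  74, 75  76, 79 107,109 169,170 193,198 223,228 233,237 245,246 249,249 249,250
231 249,249 249,250 249,250 249,249 246,246 232,234 184,191 158,163 146,147 101, 93  93, 82 106, 84  99, 66  83, 50  92, 53  78, 43  46, 32  33, 31  40, 40  60, 62 103,104 165,169 191,201 239,241 245,247 248,249
232 249,249 249,249 249,249 246,247 235,238 207,213 146,152 102,105  55,
[... 5156 characters left out ...]
55.0))
side 0.105 39 (array([4.698000e-01, 3.053000e-01, 1.092000e-01, 2.495897e+02,
       1.848205e+02]), np.float64(245.0), np.float64(255.0))
side 0.115 30 (array([4.703000e-01, 3.051000e-01, 1.206000e-01, 2.495333e+02,
       1.810667e+02]), np.float64(246.0), np.float64(253.0))
side 0.125 23 (array([4.721000e-01, 3.095000e-01, 1.291000e-01, 2.490435e+02,
       1.776522e+02]), np.float64(246.0), np.float64(252.0))
side 0.135 15 (array([4.718000e-01, 3.093000e-01, 1.403000e-01, 2.487333e+02,
       1.740000e+02]), np.float64(247.0), np.float64(251.0))
side 0.145 7 (array([4.727000e-01, 3.091000e-01, 1.470000e-01, 2.488571e+02,
       1.717143e+02]), np.float64(248.0), np.float64(250.0))
```

The rows are in order and upright. The dropper, however, stands about 5.5 mm to the right of its recess centre: its teat is at top-view pixel (187,234), and a centred one would be at (184.7,234.5). I'll regrip and shift it.

jog_arm(commands=[[0, 0, 0, 0.02, 0, 0, 1], [0, 0, 0, 0.034, 0, 0, 1], [0, 0, 0, 0.034, 0, 0, 1], [0, 0, 0, 0.034, 0, 0, 1], [0, 0, 0, 0.034, 0, 0, 1], [0, 0, 0, 0.034, 0, 0, 1], [0, 0, 0, 0.034, 0, 0, 1], [0, 0, 0, 0.034, 0, 0, 1], [0, 0, 0, 0.034, 0, 0, 1], [0, 0, 0, 0.034, 0, 0, 1], [0, 0, 0, 0.034, 0, 0, 1], [0, 0, 0, 0.034, 0, 0, 1], [0, 0, 0, 0.034, 0, 0, 1], [0, 0, 0, 0.034, 0, 0, 1], [0, 0, 0, 0.034, 0, 0, 1], [0, 0, 0, 0.034, 0, 0, 1], [0, 0, 0, 0.02, 0, 0, 1], [0, 0, 0, 0, 0, 0, 1], [0, 0, 0, 0, 0, 0, 1]])

```text
t: 37.43
tool_pos: [0.4681, 0.3178, 0.1905]
tcp_rot: [-2.329, -2.106, 0.002]
wrist_force: [-0.2, -0.9, -0.3]
grip_width: 0.0883
grasp_force: 0.0
```

```bash
python3 -c "
from h import *
print(*go([.4712,.3145,.062]))
"
```

```text
t 37.4 [0.4681 0.3178 0.1905] shift [-0.003   0.0036  0.1285] turn deg [-0.1 -0.   0.5] w 0.0883 f 0.0
```

jog_arm(commands=[[0, 0, 0.3, -0.003, 0.0035, 0.01, 1], [0, 0, 0, 0, 0, 0.02, 1], [0, 0, 0, 0, 0, 0.03, 1], [0, 0, 0, 0, 0, 0.03, 1], [0, 0, 0, 0, 0, 0.02, 1], [0, 0, 0, 0, 0, 0.012, 1], [0, 0, 0, 0, 0, 0.005, 1], [0, 0, 0, 0, 0, 0, 1], [0, 0, 0, 0, 0, 0, 0.6], [0, 0, 0, 0, 0, 0, 0.4], [0, 0, 0, 0, 0, 0, 0.2], [0, 0, 0, 0, 0, 0, 0.2], [0, 0, 0, 0, 0, 0, 0.2], [0, 0, 0, 0, 0, 0, 0.2], [0, 0, 0, 0, 0, 0, 0.2], [0, 0, 0, 0, 0, 0, 0.2], [0, 0, 0, 0, 0, 0, 0.2], [0, 0, 0, 0, 0, 0, 0.2], [0, 0, 0, 0, 0, 0, 0.2]])

```text
t: 39.02
tool_pos: [0.4739, 0.3115, 0.0638]
tcp_rot: [-2.342, -2.094, -0.0]
wrist_force: [-0.5, -0.4, 0.7]
grip_width: 0.0311
grasp_force: 30.0
```

jog_arm(commands=[[0, 0, 0, 0, 0, -0.004, 0.2], [0, 0, 0, 0, 0, 0, 0.2], [0, 0, 0, 0.0055, -0.0005, 0, 0.2], [0, 0, 0, 0, 0, 0, 0.2], [0, 0, 0, 0, 0, 0.002, 0.2], [0, 0, 0, 0, 0, 0.001, 0.2], [0, 0, 0, 0, 0, 0.001, 0.2], [0, 0, 0, 0, 0, 0, 0.2], [0, 0, 0, 0, 0, 0, 0.2]])

```text
t: 39.77
tool_pos: [0.4738, 0.3168, 0.0638]
tcp_rot: [-2.342, -2.093, 0.001]
wrist_force: [-1.2, -0.1, 0.9]
grip_width: 0.0313
grasp_force: 30.0
```

jog_arm(commands=[[0, 0, 0, 0, 0, -0.002, 0.2], [0, 0, 0, 0, -0.0025, 0, 0.2], [0, 0, 0, 0, 0, 0, 0.2], [0, 0, 0, 0, 0, 0.002, 0.2], [0, 0, 0, 0, 0, 0.0005, 0.2], [0, 0, 0, 0, 0, 0, 0.2], [0, 0, 0, 0, 0, 0, 0.2]])

```text
t: 40.35
tool_pos: [0.4715, 0.3175, 0.0638]
tcp_rot: [-2.342, -2.093, -0.001]
wrist_force: [-2.3, 0.1, 4.7]
grip_width: 0.0313
grasp_force: 30.0
```

jog_arm(commands=[[0, 0, 0, 0, 0, -0.0003, 0.5], [0, 0, 0, 0, 0, 0, 1], [0, 0, 0, 0, 0, 0, 1], [0, 0, 0, 0, 0, 0, 1], [0, 0, 0, 0, 0, 0, 1], [0, 0, 0, 0, 0, 0, 1], [0, 0, 0, 0, 0, 0, 1], [0, 0, 0, 0, 0, -0.01, 1], [0, 0, 0, 0, 0, -0.02, 1], [0, 0, 0, 0, 0, -0.035, 1], [0, 0, 0, 0, 0, -0.035, 1], [0, 0, 0, 0, 0, -0.02, 1], [0, 0, 0, -0.015, 0, -0.005, 1], [0, 0, 0, -0.025, 0, 0, 1], [0, 0, 0, -0.02, 0, 0, 1], [0, 0, 0, -0.01, 0, 0, 1], [0, 0, 0, 0, 0, 0, 1], [0, 0, 0, 0, 0, 0, 1]])

```text
t: 41.85
tool_pos: [0.4636, 0.2477, 0.1885]
tcp_rot: [-2.343, -2.092, 0.0]
wrist_force: [0.1, 0.2, 0.0]
grip_width: 0.0883
grasp_force: 0.0
```

```bash
python3 -c "
from h import *
print(*go([.4602,.2446,.0335]))
"
```

```text
t 41.9 [0.4636 0.2477 0.1885] shift [-0.0035 -0.0029  0.155 ] turn deg [-0.  -0.  -0.2] w 0.0883 f 0.0
```

jog_arm(commands=[[0, 0, 0, -0.003, 0, 0.01, 1], [0, 0, 0, 0, 0, 0.025, 1], [0, 0, 0, 0, 0, 0.035, 1], [0, 0, 0, 0, 0, 0.035, 1], [0, 0, 0, 0, 0, 0.025, 1], [0, 0, 0, 0, 0, 0.015, 1], [0, 0, 0, 0, 0, 0.006, 1], [0, 0, 0, 0, 0, 0.003, 1], [0, 0, 0, 0, 0, 0, 1], [0, 0, 0, 0, 0, 0, 0.7], [0, 0, 0, 0, 0, 0, 0.6], [0, 0, 0, 0, 0, 0, 0.5], [0, 0, 0, 0, 0, 0, 0.4], [0, 0, 0, 0, 0, 0, 0.3], [0, 0, 0, 0, 0, 0, 0.3], [0, 0, 0, 0, 0, 0, 0.3], [0, 0, 0, 0, 0, 0, 0.3], [0, 0, 0, 0, 0, 0, 0.3]])

```text
t: 43.35
tool_pos: [0.4631, 0.2447, 0.0347]
tcp_rot: [-2.342, -2.093, 0.001]
wrist_force: [-0.4, 0.8, 2.0]
grip_width: 0.039
grasp_force: 29.8
```

```bash
python3 -c "
from h import *
print(*go([.4635,.2446,.0335]))
"
```

```text
t 43.4 [0.4631 0.2447 0.0347] shift [-0.      0.0004  0.0012] turn deg [-0.   0.  -0.1] w 0.0390 f 29.8
```

Release, then move on to the can and cup.

jog_arm(commands=[[0, 0, 0, 0, 0, 0, 0.5], [0, 0, 0, 0, 0, 0, 0.7], [0, 0, 0, 0, 0, 0, 1], [0, 0, 0, 0, 0, 0, 1], [0, 0, 0, 0, 0, 0, 1], [0, 0, 0, 0, 0, 0, 1], [0, 0, 0, 0, 0, -0.01, 1], [0, 0, 0, 0, 0, -0.025, 1], [0, 0, 0, 0, 0, -0.035, 1], [0, 0, 0, 0, 0, -0.035, 1], [0, 0, 0, 0, 0, -0.035, 1], [0, 0, 0, 0, 0, -0.015, 1], [0, 0, 0, -0.02, 0, 0, 1], [0, 0, 0, -0.035, 0, 0, 1], [0, 0, 0, -0.035, 0, 0, 1], [0, 0, 0, -0.035, 0, 0, 1], [0, 0, 0, -0.02, 0, 0, 1], [0, 0, 0, -0.005, 0, 0, 1], [0, 0, 0, 0, 0, 0, 1], [0, 0, 0, 0, 0, 0, 1]])

```text
t: 45.02
tool_pos: [0.447, 0.0969, 0.19]
tcp_rot: [-2.341, -2.094, -0.002]
wrist_force: [0.9, 0.9, 0.8]
grip_width: 0.088
grasp_force: 0.0
```

```bash
python3 -c "
from h import *
print(*go([.4472,.096,.0545]))
"
```

```text
t 45.0 [0.447  0.0969 0.19  ] shift [-0.0011  0.0002  0.1355] turn deg [ 0.  -0.1 -0.1] w 0.0880 f 0.0
```

jog_arm(commands=[[0, 0, 0, -0.001, 0, 0.01, 1], [0, 0, 0, 0, 0, 0.025, 1], [0, 0, 0, 0, 0, 0.035, 1], [0, 0, 0, 0, 0, 0.03, 1], [0, 0, 0, 0, 0, 0.02, 1], [0, 0, 0, 0, 0, 0.01, 1], [0, 0, 0, 0, 0, 0.004, 1], [0, 0, 0, 0, 0, 0, 1], [0, 0, 0, 0, 0, 0, 0.75], [0, 0, 0, 0, 0, 0, 0.7], [0, 0, 0, 0, 0, 0, 0.6], [0, 0, 0, 0, 0, 0, 0.5], [0, 0, 0, 0, 0, 0, 0.5], [0, 0, 0, 0, 0, 0, 0.5], [0, 0, 0, 0, 0, 0, 0.5]])

```text
t: 46.27
tool_pos: [0.4466, 0.0946, 0.056]
tcp_rot: [2.342, 2.093, 0.001]
wrist_force: [-0.8, 0.2, 3.5]
grip_width: 0.055
grasp_force: 29.8
```

jog_arm(commands=[[0, 0, 0, 0, 0, 0, 0.7], [0, 0, 0, 0, 0, 0, 1], [0, 0, 0, 0, 0, 0, 1], [0, 0, 0, 0, 0, 0, 1], [0, 0, 0, 0, 0, 0, 1], [0, 0, 0, 0, 0, -0.01, 1], [0, 0, 0, 0, 0, -0.025, 1], [0, 0, 0, 0, 0, -0.035, 1], [0, 0, 0, 0, 0, -0.035, 1], [0, 0, 0, 0, 0, -0.025, 1], [0, 0, 0, -0.02, 0, -0.005, 1], [0, 0, 0, -0.035, 0, 0, 1], [0, 0, 0, -0.035, 0, 0, 1], [0, 0, 0, -0.035, 0, 0, 1], [0, 0, 0, -0.035, 0, 0, 1], [0, 0, 0, -0.035, 0, 0, 1], [0, 0, 0, -0.035, 0, 0, 1], [0, 0, 0, -0.035, 0, 0, 1], [0, 0, 0, -0.035, 0, 0, 1], [0, 0, 0, 0, 0, 0, 1]])

```text
t: 47.93
tool_pos: [0.4113, -0.2117, 0.191]
tcp_rot: [2.351, 2.077, -0.004]
wrist_force: [0.4, -0.3, -0.2]
grip_width: 0.0881
grasp_force: 0.0
```

```bash
python3 - <<'E'
from chk import *
d=grab('top'); s=grab('side')
C={'drop':(.468,.3175,.106),'jar':(.4600,.244,.085),'can':(.4518,.1704,.135),'cup':(.4438,.097,.096)}
for nm,D,(v0,v1,u0,u1) in(('top',d,(215,275,165,305)),('side',s,(160,260,220,320))):
    P=np.array([pt(D,u,v) for v in range(v0,v1) for u in range(u0,u1) if D['z_map'][v,u]>0])
    for n,(x,y,lo) in C.items():
        m=(P[:,2]>lo)&(np.hypot(P[:,0]-x,P[:,1]-y)<.036); q=P[m]; print(nm,n,m.sum(),q.mean(0).round(4),'max z',q[:,2].max().round(3))
o=ortho(d,.109).astype(int); r,g,b=np.moveaxis(o,-1,0); print(cen((r>150)&(b<110)&(g>100),1000,20000))
# teat
g=d['image'][228:240,180:195].max(-1)<32; v,u=np.nonzero(g); k=(u>3)&(u<13); print('teat',u[k].mean()+180,v[k].mean()+228)
E
```

```text
top drop 103 [0.4649 0.3163 0.124 ] max z 0.151
top jar 175 [0.4586 0.2431 0.0944] max z 0.104
top can 255 [0.4492 0.1694 0.1502] max z 0.16
top cup 380 [0.4406 0.0963 0.1074] max z 0.117
side drop 116 [0.4685 0.3127 0.1234] max z 0.152
side jar 80 [0.4553 0.2387 0.0947] max z 0.1
side can 192 [0.4488 0.1609 0.1482] max z 0.157
side cup 252 [0.4403 0.0871 0.1075] max z 0.115
[(np.float64(0.4404), np.float64(0.0957), 114, 109, 9388)]
teat 185.85714285714286 235.07142857142858
```

All four containers stand upright within about 3 mm of their recess centres, in reverse order, and the gripper is clear. I'll hand in.

```bash
python3 -c "
from cell import finish_job
print(finish_job())"
```

```text
the job is handed in; nothing more can be done
None
```

The four containers stand upright in the rack in reverse order (from the left: dropper, jar, can, cup), each about 3 mm or less from its recess centre by camera measurement; I handed in at about 48 s and the judge's verdict was not shown.

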